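Clip shut and check gear-oil debris dishes

ROBOT

A 7-joint arm with a two-finger parallel gripper is mounted at the origin on the work surface. World frame = base frame: x ahead of the robot, y to its left, z up, the work surface at z = 0. Lengths are in m, angles in degrees, forces in N, time in s.
With the tool pointing down it reaches from about 0.4 to 0.875 m from the base axis. Payload 6.5 kg.
Tool frame: the origin (TCP) lies midway between the tips of the shut fingers; the grasp point (between the pads) lies bot.grip_depth behind it (bot.grip_depth is the distance from the TCP to the grasp point, in m); z points along the fingers, y is the direction in which the jaws open and shut (so a half turn about z gives the same grasp; the last joint's range is limited). The gripper opens to 85 mm and grips with 20 to 120 N. Pads are 22 mm wide; open, the fingers measure 114 mm over their backs; the gripper's body (76 mm by 85 mm) begins 54 mm behind the grasp point. The pads swing forward as they close: fully open they stand 13 mm farther back than shut.
Start: joints at [-79.022, 30.733, -0.252, 88.115, 0.149, 61.152, -4.079], TCP at [0.166, 0.629, 0.231] pointing down, gripper open.
Joint ranges: [-154.64, 154.64], [-21.42, 123.67], [-72.66, 72.17], [13.99, 137.28], [-74.86, 254.86], [10.95, 109.41], [-158.01, 158.01]. Speed limits (degrees/s): [136.94, 136.94, 180, 180, 180, 180, 180].

INTERFACE

Orientations are given as [roll, pitch, yaw] about the fixed x, y, z axes, in that order (R = Rz(yaw) Ry(pitch) Rx(roll)).
In Python, from workcell import bot gives the robot as it stands.
- The arm moves only by the shell command python3 -m pendant 'ROWS' [FORCE]. ROWS is JSON, a list of rows, each a list of 5 numbers: the opening, from 0 (shut) to 1 (fully open), then the shift along the world's x, y, z in m, then the turn about the world's z in units of 5 degrees (1.0 is 5 degrees). In form: [[claw, dx, dy, dz, yaw], ...]. A call has exactly 8 rows; each row shifts and turns the pose as measured when the row begins; what a row does not reach is not made up. A row lasts 1/10 s, in which the tool goes at most 50 mm and 8.59 degrees, less where a joint would pass 70% of its speed; a pose out of reach is approached as far as the arm can. A call with a gripper value outside its range is refused whole. The fingers move at their own pace and stop on an object; FORCE is the grip in N (left out, the last holds). Time passes only in rows, so rows that do not move let the fingers close, or fill a call up. It gives the time, the measured TCP pose, the force and the opening at its end, in the units of the state.
- bot.get_obs(): the state, without advancing time (a new reading comes with each control period).
- bot.camera(name): name is "side" or "top"; returns (picture, depth): 400x640x3 uint8, red, green, blue; 400x640 float32, m along the optical axis (not along the pixel's ray), 0 where there is no reading.
- bot.camera_model(name): a dict with "vertical_fov" (degrees; the focal length in pixels is half the picture's height over the tangent of half this angle, whatever the lens; pixels are square), "cx", "cy" (the principal point, pixels), "dist" ([k1, k2, p1, p2, k3] as OpenCV has them; the pictures are not rectified), "R" (3x3) and "t" (3): a world point X has camera coordinates R X + t. Camera axes: x right, y down, z forward; pixel columns grow to the right and rows downward; lengths in m; the calibration is good to about 2 mm. A picture is of the moment at which its call begins. camera_model takes no time and is no camera call.
- bot.sign_off(): hands the job in, once; it reports no verdict.
Trained networks look in the newest picture that a camera, given by its name, has taken for a name from the list of things; names that differ only in an ending like _2 or _b are one class to them, and where a whole thing is asked for, a point or a joint stands for the part that bears it (a point fixed in the world has none). Each returns a list of dicts, best first, with "p" (0 to 1); they miss things now and then, are a little off and sometimes report something else, mostly with a low value. They report only what shows in the picture. A call takes as long as a camera call.
- bot.look_for(camera, thing): "rect" ([left, top, width, height] in pixels, round what is visible of it).
- bot.spot_point(camera, thing): "pixel" ([column, row] in pixels: a listed point, or the origin of a listed thing).
The state is a dict: "clock": time; "joint_pos": joint angles; "joint_vel": joint speeds; "joint_torque": joint torques, N m; "position": TCP position; "eef_rot": TCP orientation; "contact_force": force on the tool from outside, world axes, zero at the start; "torque": the same for the moment, N m; "finger_gap": opening from 0.0 (shut) to 1.0 (fully open).
Only numpy, scipy, OpenCV 4.12 (cv2) and the standard library are available. Lean on these libraries where they do the work, as an engineer would, in place of code of your own. Each camera call takes 0.05 s, during which the arm holds its last target.

TASK

Use the pliers to squeeze the snap clip on every sample dish on the bench until it clicks shut (never push the clips with the fingers), and then stand the pliers back in their stand. After that lift the dishes one by one, in the order red, yellow, blue (one may be missing), hold each level and still at the point midway between the gate's two orange pointers for five seconds, and finally have every dish lying flat on the floor of the green tray. Leave the hammer, gear and can alone.

Things in the scene. Friction and masses are not known exactly. Their poses are not given: they have to be found in the camera images.
- pliers: hand pliers with orange handles, upright in their red stand, handles up, jaws down, 0.24 kg, 149 mm tall. Origin: the pivot, 62 mm above the jaw tips; z up, x along the pivot pin, handles and jaws close along y, symmetrically. Handles and jaws are 16 mm thick (x); the pivot block is 20 (x) x 18 (y) x 20 mm. Grip both handles together from above, fingers on their outer faces
- pliers_grip (a point): midway between the round palm swells of the handles, 60 mm above the pivot, the place to grip: 62 mm over the swells when open, about 43 with a clip squeezed shut; the handles end 87 mm above the pivot and are narrower elsewhere. A spring pushes the handles apart with 7 to 9 N: a finger opening of 57 to 60 mm holds them, jaws nearly open; over 62 mm lets go. Squeezing a clip takes about 20 N, 35 N is ample; reopen slowly
- pliers_tips (a point): midway between the jaw tips, 62 mm below the pivot. Open, the jaw faces are 35 mm apart 6 mm above the tips and the jaws 54 mm over their outsides; each mm less over the handles closes the jaws 0.9 mm. As they close, the tips sink 8 to 10 mm against the fingers (handles and jaws swing in arcs): begin with the tips 10 to 12 mm above the lid, ears between the jaws
- pliers_squeeze (a joint): hinge angle of one half of the pliers, rad: 0 sprung fully open, 0.205 fully closed; the other half turns the same amount
- stand: fixed red stand for the pliers, 46 x 86 x 58 mm, an open-topped well 30 mm (x) by 70 mm (y) inside with its floor 6 mm above the bench. Origin: centre of its underside; z up. The pliers stand in it with their y along the stand's y (either way round)
- stand_seat (a point): where the pliers' pivot is when they stand in the stand: 68 mm above the bench, over the centre of the stand
- dish_red: flat closed sample dish with red dots and a red snap clip on its lid, 76 mm (x) by 54 mm (y), 16 mm thick, 0.16 kg, flat on the bench. Origin: centre of its underside; z up. The clip's two ears stand on the lid, 14 mm wide (y), from 16 to 36 mm above the underside, outer faces at x = -12.5 mm (fixed) and +12.5 mm (sliding): pliers close along the dish's x. Pick the dish up by its 54 mm width. May be absent
- clip_red (a joint): slide of the red clip's moving ear towards the fixed ear, m: 0 open, 0.008 clicked shut (ears 17 mm over their outsides). It resists with up to about 6 N and springs back open if let go before about 0.006, past that it snaps to 0.008 and stays
- dish_red_mid (a point): middle of the red-marked dish, 8 mm above its underside
- dish_yellow: flat closed sample dish with yellow dots and a yellow snap clip on its lid, 76 mm (x) by 54 mm (y), 16 mm thick, 0.16 kg, flat on the bench. Origin: centre of its underside; z up. The clip's two ears stand on the lid, 14 mm wide (y), from 16 to 36 mm above the underside, outer faces at x = -12.5 mm (fixed) and +12.5 mm (sliding): pliers close along the dish's x. Pick the dish up by its 54 mm width. May be absent
- clip_yellow (a joint): slide of the yellow clip's moving ear towards the fixed ear, m: 0 open, 0.008 clicked shut (ears 17 mm over their outsides). It resists with up to about 6 N and springs back open if let go before about 0.006, past that it snaps to 0.008 and stays
- dish_yellow_mid (a point): middle of the yellow-marked dish, 8 mm above its underside
- dish_blue: flat closed sample dish with blue dots and a blue snap clip on its lid, 76 mm (x) by 54 mm (y), 16 mm thick, 0.16 kg, flat on the bench. Origin: centre of its underside; z up. The clip's two ears stand on the lid, 14 mm wide (y), from 16 to 36 mm above the underside, outer faces at x = -12.5 mm (fixed) and +12.5 mm (sliding): pliers close along the dish's x. Pick the dish up by its 54 mm width. May be absent
- clip_blue (a joint): slide of the blue clip's moving ear towards the fixed ear, m: 0 open, 0.008 clicked shut (ears 17 mm over their outsides). It resists with up to about 6 N and springs back open if let go before about 0.006, past that it snaps to 0.008 and stays
- dish_blue_mid (a point): middle of the blue-marked dish, 8 mm above its underside
- gate: fixed viewing gate: a base plate 50 mm (x) by 270 mm (y), 8 mm thick, with two posts 165 mm tall and 240 mm apart inside (along the gate's y), each with an orange pointer pointing inwards; the pointer tips are 180 mm apart. Origin: centre of its underside; open above and to front and back
- view_mark (a point): the viewing point, midway between the two pointer tips, 150 mm above the bench; fixed to the gate
- tray: fixed green dispatch tray, 300 mm (x) by 160 mm (y) outside, rim 16 mm high, walls and floor 5 mm thick. Origin: centre of its underside; z up
- hammer: bystander: hammer lying on the bench, about 260 mm long
- bevel_gear: bystander: dark steel bevel gear, 90 mm across, 38 mm tall; origin: centre of its underside
- oil_can: bystander: blue can, 72 mm across, 120 mm tall; origin: centre of its underside

How it is judged (in metres and radians):
On the way, in this order (a step that is already met when the one before it is completed fails the run):
1. every clip is clicked shut (value of joint each of clip_red, clip_yellow, clip_blue above 0.0065 m), for 0.2 s.
2. the pliers stand upright in their stand again, let go, the clips still shut (all of step 1 and horizontal distance between pliers and stand_seat below 0.012 m and height (world z) of pliers between 0.06 and 0.074 m and angle between pliers's own z axis and vertical below 0.15 rad and contact force between the fingers and pliers below 0.1 N), for 0.3 s.
3. the red dish is held level and still at the viewing point for 4 s (distance between dish_red_mid and view_mark below 0.02 m and angle between dish_red's own z axis and vertical below 0.2 rad and linear speed of dish_red below 0.05 m/s), for 4 s.
4. the yellow dish is held level and still at the viewing point for 4 s (distance between dish_yellow_mid and view_mark below 0.02 m and angle between dish_yellow's own z axis and vertical below 0.2 rad and linear speed of dish_yellow below 0.05 m/s), for 4 s.
5. the blue dish is held level and still at the viewing point for 4 s (distance between dish_blue_mid and view_mark below 0.02 m and angle between dish_blue's own z axis and vertical below 0.2 rad and linear speed of dish_blue below 0.05 m/s), for 4 s.
At the end, for the whole second after the job is handed in: every clip shut (slide above 6.5 mm), every dish flat (within 0.1 rad) on the tray's floor inside its rim and at rest, the pliers let go and upright (0.15 rad) in the stand with the pivot within 12 mm of its place (all of step 2 and x of dish_red in the frame of tray between -0.145 and 0.145 m and y of dish_red in the frame of tray between -0.075 and 0.075 m and z of dish_red in the frame of tray between 0 and 0.01 m and angle between each of dish_red, dish_yellow, dish_blue's own z axis and vertical below 0.1 rad and linear speed of each of dish_red, dish_yellow, dish_blue below 0.02 m/s and x of dish_yellow in the frame of tray between -0.145 and 0.145 m and y of dish_yellow in the frame of tray between -0.075 and 0.075 m and z of dish_yellow in the frame of tray between 0 and 0.01 m and x of dish_blue in the frame of tray between -0.145 and 0.145 m and y of dish_blue in the frame of tray between -0.075 and 0.075 m and z of dish_blue in the frame of tray between 0 and 0.01 m); the robot touches nothing.
It fails at once if hammer, gear or can moved more than 30 mm (distance of any of hammer, bevel_gear, oil_can from where it was at the start of the episode above 0.03 m).
It fails at once if a clip's sliding ear is pushed by the fingers themselves (over 2 N) (contact force between the fingers and clip_red above 2 N or contact force between the fingers and clip_yellow above 2 N or contact force between the fingers and clip_blue above 2 N).
Of dish_red, dish_yellow, dish_blue only 2 to 3 are there at a start; the rules pass over those that are not, and their reading is None.
At some moment in a run one of dish_red, dish_yellow, dish_blue may be knocked a few centimetres aside while the robot is not near it.
It also fails if it takes over 210 s, if anything falls off the work surface, if the arm or the gripper's body presses on something with over 40 N, if the wrist force passes 120 N, or if a joint passes its speed limit or range.

## Working session

There is one attempt and no reset: what is moved stays moved. The work goes in short steps, Python scripts to look and compute and a shell command to move; the robot and the scene stay as the last step left them, time stands still between calls to the robot, and variables do not carry over. Pictures are saved under pics/ and viewed, and the job is handed in when it is done.

```bash
ls; mkdir -p pics
cat > h.py <<'E'
import numpy as np, cv2
from workcell import bot
def K(m):
    f=200/np.tan(np.radians(m["vertical_fov"])/2)
    return np.array([[f,0,m["cx"]],[0,f,m["cy"]],[0,0,1.]])
def ray(cam,px):
    m=bot.camera_model(cam); R=np.array(m["R"]);t=np.array(m["t"])
    u=cv2.undistortPoints(np.array([[px]],float),K(m),np.array(m["dist"],float))[0,0]
    d=R.T@np.array([u[0],u[1],1.]); return -R.T@t,d
def at_z(cam,px,z):
    c,d=ray(cam,px); return c+d*(z-c[2])/d[2]
def at_depth(cam,px,D):
    c,d=ray(cam,px); return c+d*D
def proj(cam,X):
    m=bot.camera_model(cam);R=np.array(m["R"]);t=np.array(m["t"],float)
    p,_=cv2.projectPoints(np.array(X,float).reshape(-1,3),cv2.Rodrigues(R)[0],t,K(m),np.array(m["dist"],float)); return p[:,0]
def cloud(cam,D):
    m=bot.camera_model(cam);h,w=D.shape
    vv,uu=np.mgrid[:h,:w]
    pts=np.stack([uu,vv],-1).reshape(-1,1,2).astype(float)
    u=cv2.undistortPoints(pts,K(m),np.array(m["dist"],float))[:,0]
    P=np.c_[u,np.ones(len(u))]*D.reshape(-1,1)
    R=np.array(m["R"]);return ((P-np.array(m["t"]))@R).reshape(h,w,3)
def save(n,im): cv2.imwrite("pics/"+n,cv2.cvtColor(im,cv2.COLOR_RGB2BGR))
E
python3 - <<'E'
from h import *
print(bot.get_obs(),bot.grip_depth)
for c in("side","top"):
    im,D=bot.camera(c);save(c+"0.png",im);np.save(c+"0.npy",D)
    m=bot.camera_model(c);print(c,-np.array(m["R"]).T@np.array(m["t"]))
    for n in["pliers","stand","stand_seat","dish_red_mid","dish_yellow_mid","dish_blue_mid","gate","view_mark","tray","hammer","bevel_gear","oil_can"]:
        r=bot.spot_point(c,n)[:2];print(n,[(np.round(x["pixel"]),round(x["p"],2)) for x in r])
E
```

```text
pics
{'clock': 0.0, 'joint_pos': array([-79.0225244 ,  30.77905736,  -0.25387555,  88.17095238,
         0.1477194 ,  61.15097462,  -4.07913053]), 'joint_vel': array([-0.02143162, -0.00218112, -0.05559782, -0.01488064, -0.0812453 ,
        0.09633708, -0.02186582]), 'joint_torque': array([-7.68782627e-06, -5.83414042e+01,  1.04862224e+00, -2.59100157e+01,
        1.23981488e-02,  9.66268155e-03,  9.83484227e-07]), 'position': array([0.16557061, 0.62790468, 0.23039377]), 'eef_rot': array([-1.79899553e+02,  6.50767466e-03,  1.65233019e+02]), 'contact_force': array([-0.36266261, -0.36039317, -0.35386178]), 'torque': array([-0.01111683, -0.00151606,  0.00726383]), 'finger_gap': 1.0030153761533216} 0.0187
side [ 0.1266122  -0.55204881  0.6303902 ]
pliers [(array([374., 352.]), 0.64), (array([381., 327.]), 0.54)]
stand [(array([372., 374.]), 0.59), (array([222., 245.]), 0.43)]
stand_seat [(array([375., 352.]), 0.93), (array([285., 180.]), 0.27)]
dish_red_mid [(array([286., 263.]), 0.64), (array([224., 239.]), 0.54)]
dish_yellow_mid [(array([226., 240.]), 0.98)]
dish_blue_mid [(array([302.,
[... 224 characters left out ...]
9603 0.00397021 1.30707643]
pliers [(array([450., 256.]), 0.56), (array([386., 257.]), 0.43)]
stand [(array([440., 252.]), 0.8)]
stand_seat [(array([444., 257.]), 0.71)]
dish_red_mid [(array([329., 229.]), 0.74), (array([270., 254.]), 0.38)]
dish_yellow_mid [(array([270., 254.]), 0.69), (array([450., 255.]), 0.4)]
dish_blue_mid [(array([384., 260.]), 0.59)]
gate [(array([293., 184.]), 0.62)]
view_mark [(array([288., 177.]), 0.55), (array([329., 226.]), 0.36)]
tray [(array([285., 175.]), 0.58), (array([192., 241.]), 0.55)]
hammer [(array([314., 127.]), 0.7)]
bevel_gear [(array([268., 253.]), 0.69), (array([410., 150.]), 0.66)]
oil_can [(array([234., 153.]), 0.58), (array([270., 254.]), 0.31)]
```

View pics/top0.png

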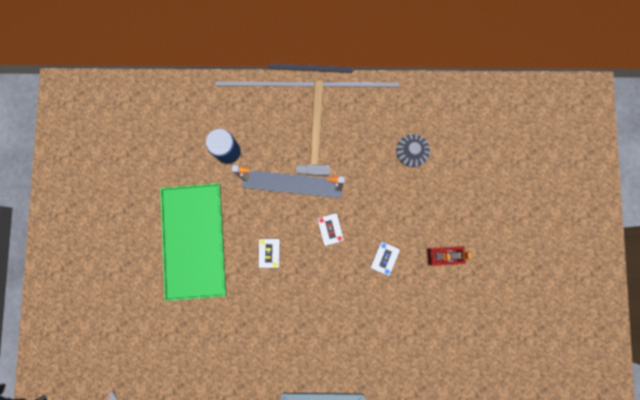

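View pics/side0.png

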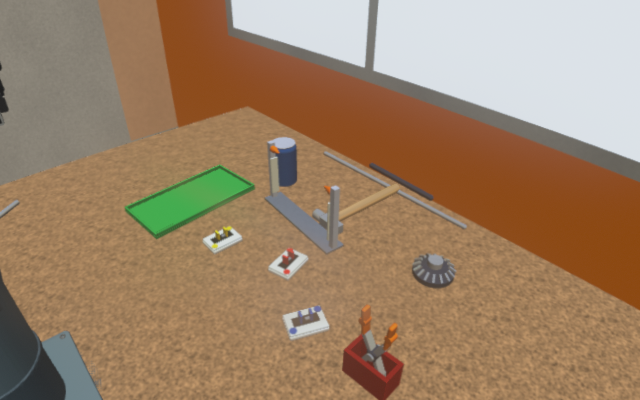

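The top view shows all three dishes: red (330,229), yellow (269,253) and blue (385,258). It also shows the stand with the pliers at (448,256), the gate at (290,183), the tray at (193,242), the can at (220,145), the gear at (413,150) and the hammer at (315,125). Next I'll measure the poses.

```bash
cat > meas.py <<'E'
from h import *
def comps(mask,mn):
    n,l,s,c=cv2.connectedComponentsWithStats(mask.astype(np.uint8)); return [(l==i,s[i],c[i]) for i in range(1,n) if s[i,4]>=mn]
def rectw(cam,mask,z):
    v,u=np.nonzero(mask); 
    P=np.array([at_z(cam,(a,b),z)[:2] for a,b in zip(u,v)])
    r=cv2.minAreaRect((P*1000).astype(np.float32))
    b=cv2.boxPoints(r); e=[b[1]-b[0],b[2]-b[1]]; e=max(e,key=np.linalg.norm)
    return np.array(r[0])/1000,sorted(r[1]),np.degrees(np.arctan2(e[1],e[0]))%180
def dishes(cam,im):
    i=im.astype(int);w=(i.min(2)>165)
    m=cv2.morphologyEx(w.astype(np.uint8),cv2.MORPH_CLOSE,np.ones((7,7)))
    out={}
    hsv=cv2.cvtColor(im,cv2.COLOR_RGB2HSV)
    for mk,s,c in comps(m>0,60):
        if cam=="top" and not(180<c[1]<300 and 150<c[0]<560):continue
        q=cv2.dilate(mk.astype(np.uint8),np.ones((3,3)))>0
        sat=q&(hsv[...,1]>110)&(hsv[...,2]>90)
        print(c,s[4],"hue",np.median(hsv[...,0][sat]) if sat.any() else None,rectw(cam,mk,.016))
E
python3 - <<'E'
from meas import *
im=cv2.cvtColor(cv2.imread("pics/top0.png"),cv2.COLOR_BGR2RGB);D=np.load("top0.npy")
P=cloud("top",D)
dishes("top",im)
imS=cv2.cvtColor(cv2.imread("pics/side0.png"),cv2.COLOR_BGR2RGB);Ds=np.load("side0.npy");PS=cloud("side",Ds)
dishes("side",imS)
hsv=cv2.cvtColor(im,cv2.COLOR_RGB2HSV)
g=(hsv[...,0]>45)&(hsv[...,0]<75)&(hsv[...,1]>120)
for mk,s,c in comps(g,500): print("tray",rectw("top",mk,.012),np.median(P[mk],0))
i=im.astype(int)
r=(i[...,0]>90)&(i[...,1]<60)&(i[...,2]<60);r[:80]=0
for mk,s,c in comps(r,60): print("red",c,s,rectw("top",mk,.058),np.median(P[mk],0),P[mk].max(0),P[mk].min(0))
o=(hsv[...,0]<18)&(hsv[...,1]>190)&(hsv[...,2]>190);o[:80]=0
for mk,s,c in comps(o,4): print("or",c,s,np.median(P[mk],0))
hs=cv2.cvtColor(imS,cv2.COLOR_RGB2HSV)
o=(hs[...,0]<18)&(hs[...,1]>190)&(hs[...,2]>190);o[:130]=0
for mk,s,c in comps(o,4): print("orS",c,s,np.median(PS[mk],0))
for n,(x0,x1,y0,y1) in dict(t=(210,480,110,310)).items():
    save("top0z.png",cv2.resize(im[130:290,225:485],None,fx=3,fy=3,interpolation=cv2.INTER_CUBIC))
save("side0z.png",cv2.resize(imS[130:395,190:450],None,fx=2.2,fy=2.2,interpolation=cv2.INTER_CUBIC))
E
```

```text
[330.16243655 229.08967851] 591 hue 1.0 (array([ 0.52919971, -0.01657964]), [54.76420211791992, 76.97212219238281], np.float32(14.533617))
[268.8        252.85714286] 595 hue 31.0 (array([0.46518039, 0.14444786]), [52.93379592895508, 73.7660140991211], np.float32(1.0544418))
[384.80333333 258.21      ] 600 hue 110.0 (array([ 0.45398065, -0.16068407]), [54.567745208740234, 76.24247741699219], np.float32(157.31271))Traceback (most recent call last):
  File "<stdin>", line 6, in <module>
  File "meas.py", line 19, in dishes
    print(c,s[4],"hue",np.median(hsv[...,0][sat]) if sat.any() else None,rectw(cam,mk,.016))
                                                                         ~~~~~^^^^^^^^^^^^^
  File "meas.py", line 6, in rectw
    P=np.array([at_z(cam,(a,b),z)[:2] for a,b in zip(u,v)])
                ~~~~^^^^^^^^^^^^^
  File "h.py", line 11, in at_z
    c,d=ray(cam,px); return c+d*(z-c[2])/d[2]
        ~~~^^^^^^^^
  File "h.py", line 7, in ray
    m=bot.camera_model(cam); R=np.array(m["R"]);t=np.array(m["t"])
ValueError: time passes only in moves, steps and waits
```

```bash
python3 - <<'E'
s=open('h.py').read()
s=s.replace("from workcell import bot\n","""from workcell import bot
import pickle,os
if not os.path.exists("cm.pkl"): pickle.dump({c:bot.camera_model(c) for c in("side","top")},open("cm.pkl","wb"))
CM=pickle.load(open("cm.pkl","rb"))
""").replace("bot.camera_model(cam)","CM[cam]")
open('h.py','w').write(s)
E
cat > a.py <<'E'
from meas import *
im=cv2.cvtColor(cv2.imread("pics/top0.png"),cv2.COLOR_BGR2RGB);D=np.load("top0.npy")
P=cloud("top",D)
imS=cv2.cvtColor(cv2.imread("pics/side0.png"),cv2.COLOR_BGR2RGB);Ds=np.load("side0.npy");PS=cloud("side",Ds)
i=imS.astype(int)
m=cv2.morphologyEx((i.min(2)>150).astype(np.uint8),cv2.MORPH_CLOSE,np.ones((7,7)));m[:220]=0
for mk,s,c in comps(m>0,60):
    if c[0]>150: print("sideDish",c,rectw("side",mk,.016))
hsv=cv2.cvtColor(im,cv2.COLOR_RGB2HSV)
g=(hsv[...,0]>45)&(hsv[...,0]<75)&(hsv[...,1]>120)
for mk,s,c in comps(g,500): print("tray",rectw("top",mk,.012),np.median(P[mk],0))
i=im.astype(int)
r=(i[...,0]>90)&(i[...,1]<60)&(i[...,2]<60);r[:80]=0
for mk,s,c in comps(r,60): print("red",c,s,rectw("top",mk,.058),np.median(P[mk],0),P[mk].max(0),P[mk].min(0))
o=(hsv[...,0]<18)&(hsv[...,1]>190)&(hsv[...,2]>190);o[:80]=0
for mk,s,c in comps(o,4): print("or",c,s,np.median(P[mk],0))
hs=cv2.cvtColor(imS,cv2.COLOR_RGB2HSV)
o=(hs[...,0]<18)&(hs[...,1]>190)&(hs[...,2]>190);o[:130]=0
for mk,s,c in comps(o,4): print("orS",c,s,np.median(PS[mk],0))
save("top0z.png",cv2.resize(im[130:290,225:485],None,fx=3,fy=3,interpolation=cv2.INTER_CUBIC))
save("side0z.png",cv2.resize(imS[130:395,190:450],None,fx=2.2,fy=2.2,interpolation=cv2.INTER_CUBIC))
E
python3 a.py
```

```text
sideDish [221.2718254  239.90873016] (array([0.46247696, 0.13756273]), [60.68989181518555, 76.75904083251953], np.float32(179.79633))
sideDish [288.16579407 263.55497382] (array([ 0.5254646 , -0.02291375]), [55.902530670166016, 80.06118774414062], np.float32(14.798087))
sideDish [435.28409091 259.05681818] (array([ 0.76853973, -0.22675806]), [25.57889747619629, 25.793981552124023], np.float32(137.76727))
sideDish [304.933687   323.28514589] (array([ 0.45027872, -0.16702686]), [57.87167739868164, 74.0946044921875], np.float32(157.57112))
tray (array([0.49532126, 0.3492052 ]), [157.87791442871094, 295.77532958984375], np.float32(4.8845725)) [0.49209013 0.35071087 0.005975  ]
red [444.62745098 255.68235294] [430 247  35  18 255] (array([ 0.46237598, -0.31288544]), [39.04474639892578, 84.78923797607422], np.float32(93.846756)) [ 0.46103181 -0.30721795  0.05735062] [0.48438089 0.00397021 1.30707643] [ 0.44080229 -0.35607665  0.00148507]
or [333.61538462 179.46153846] [331 178   5   4  13] [ 0.64103303 -0.02274128  0.15734966]
orS [273.86363636 148.5       ] [271 146   7   6  22] [0.66015546 0.1937955  0.15429787]
orS [327.58333333 187.66666667] [325 186   5   5  12] [ 0.63745138 -0.02192173  0.15545289]
orS [392.80645161 326.80645161] [390 324   7   7  31] [ 0.46197511 -0.34332225  0.15455016]
orS [393.34782609 337.08695652] [390 334   7   7  23] [ 0.46448112 -0.34589055  0.1320825 ]
```

```bash
sleep 1
```

```text
(no output)
```

View pics/top0z.png

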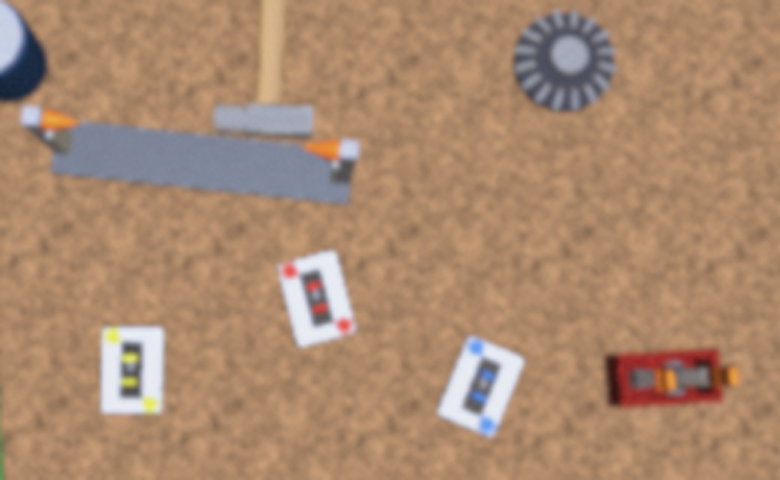

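View pics/side0z.png

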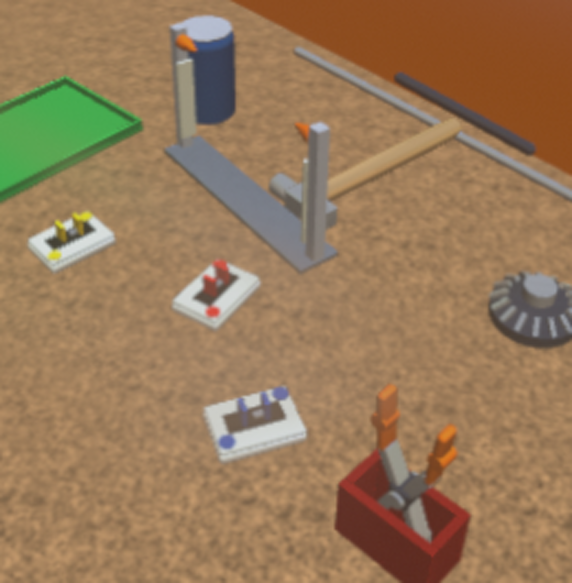

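```bash
cat > b.py <<'E'
from meas import *
im=cv2.cvtColor(cv2.imread("pics/top0.png"),cv2.COLOR_BGR2RGB);D=np.load("top0.npy");P=cloud("top",D)
imS=cv2.cvtColor(cv2.imread("pics/side0.png"),cv2.COLOR_BGR2RGB);Ds=np.load("side0.npy");PS=cloud("side",Ds)
for nm,I,Q in(("top",im,P),("side",imS,PS)):
    hs=cv2.cvtColor(I,cv2.COLOR_RGB2HSV)
    o=(hs[...,0]<20)&(hs[...,1]>150)&(hs[...,2]>150)&(Q[...,2]>.08)&(Q[...,2]<.17)&(Q[...,0]>.35)&(Q[...,0]<.8)
    for mk,s,c in comps(o,3): print(nm,c,s,np.median(Q[mk],0).round(4),"y",Q[mk][:,1].min().round(4),Q[mk][:,1].max().round(4),"z",Q[mk][:,2].min().round(4),Q[mk][:,2].max().round(4))
# gate posts / plate
gr=(P[...,2]>.14)&(P[...,2]<.18)&(P[...,0]>.55)&(P[...,0]<.75)&(P[...,1]>-.08)&(P[...,1]<.22)
for mk,s,c in comps(gr,3): print("post",c,P[mk].min(0),P[mk].max(0))
i=im.astype(int);pl=(abs(i[...,0]-i[...,2])<40)&(i.max(2)<150)&(P[...,2]<.012)&(P[...,2]>.004)&(P[...,0]>.55)&(P[...,0]<.75)&(P[...,1]>-.08)&(P[...,1]<.22)
for mk,s,c in comps(pl,100): print("plate",rectw("top",mk,.008))
# stand top in both cams
for nm,I,Q in(("top",im,P),("side",imS,PS)):
    ii=I.astype(int); r=(ii[...,0]>70)&(ii[...,1]<70)&(ii[...,2]<70)&(abs(Q[...,2]-.058)<.004)&(Q[...,1]<-.22)&(Q[...,1]>-.42)
    q=Q[r][:,:2];rr=cv2.minAreaRect((q*1000).astype(np.float32));print("stand",nm,len(q),rr)
E
python3 b.py
```

```text
top [243.40425532 169.65957447] [239 167  11   6  47] [0.6625 0.1951 0.1559] y 0.1815 0.2052 z 0.1511 0.16
top [332.78378378 178.97297297] [328 177   9   6  37] [ 0.6418 -0.0203  0.1567] y -0.0276 -0.0084 z 0.1525 0.1627
top [446.05128205 256.23076923] [443 253   7   7  39] [ 0.4614 -0.2885  0.1526] y -0.2933 -0.2846 z 0.1265 0.1584
top [468.94117647 254.64705882] [468 252   3   6  17] [ 0.4643 -0.3393  0.1571] y -0.3428 -0.3367 z 0.1514 0.1607
side [274.11111111 148.83333333] [270 146   9   7  36] [0.6598 0.1938 0.1538] y 0.1753 0.2466 z 0.1089 0.1584
side [327.33333333 188.19047619] [324 186   6   7  21] [ 0.6365 -0.0215  0.1535] y -0.0325 -0.0093 z 0.1513 0.158
side [366.39285714 313.98214286] [362 305  10  19 112] [ 0.4588 -0.2973  0.1444] y -0.3008 -0.2904 z 0.1273 0.1555
side [392.625      326.85416667] [389 323   8   9  48] [ 0.462  -0.3433  0.1545] y -0.3459 -0.3388 z 0.1505 0.1565
side [365.36 328.96] [364 326   4   8  25] [ 0.4566 -0.3     0.1134] y -0.3009 -0.299 z 0.1043 0.122
side [392.97727273 337.72727273] [389 333   8  10  44] [ 0.4632 -0.3461  0.1319] y -0.3489 -0.3433 z 0.1267 0.1356
post [239.70192308 168.97115385] [0.65677924 0.1790524  0.14260445] [0.672692   0.21993964 0.16929688]
post [336.2745098  179.28431373] [ 0.63313366 -0.04451768  0.14122637] [ 0.64982918 -0.00365036  0.17075276]
stand top 172 ((462.6468505859375, -313.15289306640625), (40.746829986572266, 84.26412200927734), 3.660877227783203)
stand side 590 ((460.8717956542969, -318.4894714355469), (46.84335708618164, 85.57325744628906), 4.6873321533203125)
```

```bash
python3 -m pendant '[[1,0.036,-0.028,0,-1.6],[1,0.036,-0.028,0,-1.6],[1,0.036,-0.028,0,-1.6],[1,0.036,-0.028,0,-1.6],[1,0.036,-0.028,0,-1.6],[1,0.036,-0.028,0,-1.6],[1,0.036,-0.028,0,-1.6],[1,0.036,-0.028,0,-1.6]]'
```

```text
clock: 2.1
position: [0.4534, 0.4016, 0.2324]
eef_rot: [179.8, -0.5, 99.7]
contact_force: [0.6, 1.1, 0.8]
finger_gap: 0.998
```

```bash
python3 -m pendant '[[1,0.003,-0.048,0,-1.2],[1,0.003,-0.048,0,-1.2],[1,0.003,-0.048,0,-1.2],[1,0.003,-0.048,0,-1.2],[1,0.003,-0.048,0,-1.2],[1,0.003,-0.048,0,-1.2],[1,0.003,-0.048,0,-1.2],[1,0.003,-0.048,0,-1.2]]'
python3 -m pendant '[[1,-0.001,-0.043,0,-1.3],[1,-0.001,-0.043,0,-1.3],[1,-0.001,-0.043,0,-1.3],[1,-0.001,-0.043,0,-1.3],[1,-0.001,-0.043,0,-1.3],[1,-0.001,-0.043,0,-1.3],[1,-0.001,-0.043,0,-1],[1,-0.001,-0.043,0,-1]]'
```

```text
clock: 2.9
position: [0.4826, 0.0045, 0.2343]
eef_rot: [179.4, -0.8, 49.6]
contact_force: [1.3, 0.4, 0.8]
finger_gap: 1.0
clock: 3.7
position: [0.4747, -0.3532, 0.2368]
eef_rot: [179.3, -1.3, -1.4]
contact_force: [1.1, 0.1, 0.9]
finger_gap: 0.995
```

```bash
python3 -m pendant '[[1,-0.006,0.018,0,0.6],[1,-0.006,0.018,0,0.5],[1,0,0,0,0],[1,0,0,0,0],[1,0,0,0,0],[1,0,0,0,0],[1,0,0,0,0],[1,0,0,0,0]]'
python3 - <<'E'
from h import *
for c in("side","top"):
    im,D=bot.camera(c);save(c+"1.png",im);np.save(c+"1.npy",D)
o=bot.get_obs();print(o["position"],o["eef_rot"],proj("side",o["position"]),proj("top",o["position"]))
im=cv2.imread("pics/side1.png");cv2.imwrite("pics/side1z.png",cv2.resize(im[220:400,290:490],None,fx=3,fy=3,interpolation=cv2.INTER_CUBIC))
E
```

```text
clock: 4.5
position: [0.4604, -0.3274, 0.2374]
eef_rot: [178.8, -1.3, 3.3]
contact_force: [1.0, -0.2, -0.6]
finger_gap: 0.998
[ 0.46031924 -0.32738228  0.23739354] [178.85440996  -1.2581163    3.32423966] [[389.99935085 279.35216301]] [[474.54276871 256.82031292]]
```

View pics/side1z.png

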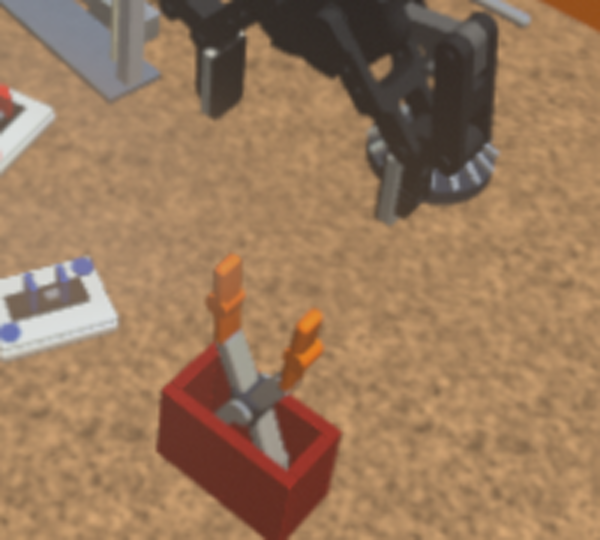

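View pics/top1.png

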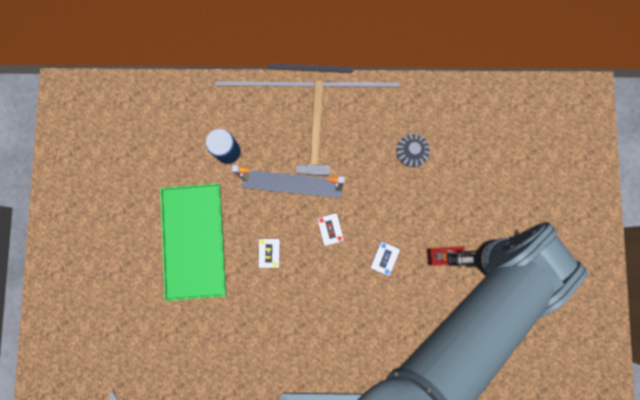

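```bash
cat >> h.py <<'E'
from scipy.spatial.transform import Rotation as Ro
def tool():
    o=bot.get_obs();return np.array(o["position"]),Ro.from_euler("xyz",o["eef_rot"],degrees=True).as_matrix(),o
E
python3 - <<'E'
from h import *
p,R,o=tool()
pts=[p+R@np.array([sx*.011,sy*.0425,-.013]) for sy in(-1,1) for sx in(-1,1)]
print(np.array(pts).round(3));print(proj("side",pts).round(1))
PS=cloud("side",np.load("side1.npy"))
im=cv2.imread("pics/side1.png").astype(int)
m=(PS[...,2]>.235)&(PS[...,2]<.262)&(PS[...,1]<-.2)&(PS[...,1]>-.45)&(PS[...,0]>.4)&(PS[...,0]<.52)
from meas import comps
for mk,s,c in comps(m,15): print(c,s[4],PS[mk].min(0).round(4),PS[mk].max(0).round(4))
print(R[:,1],R[:,2])
E
```

```text
[[ 0.447 -0.285  0.249]
 [ 0.469 -0.284  0.25 ]
 [ 0.451 -0.37   0.251]
 [ 0.473 -0.369  0.251]]
[[360.  261. ]
 [370.4 252.9]
 [413.5 293.6]
 [423.5 283.9]]
[363.21875    253.72916667] 96 [ 0.4448 -0.2862  0.2495] [ 0.4681 -0.2715  0.262 ]
[418.89130435 291.47826087] 46 [ 0.4502 -0.3828  0.2517] [ 0.4597 -0.3701  0.262 ]
[ 0.05753655 -0.99814329  0.01998817] [ 0.0230745  -0.01868642 -0.9995591 ]
```

```bash
cat >> meas.py <<'E'
def plane_dishes(cam,im,D,z0=.016):
    P=cloud(cam,D);i=im.astype(int)
    big=(P[...,2]>z0-.004)&(P[...,2]<z0+.028)&(P[...,0]>.3)&(P[...,0]<.9)&(abs(P[...,1])<.6)
    w=(i.min(2)>130)&(abs(P[...,2]-z0)<.005)&(P[...,0]>.3)&(P[...,0]<.9)
    m=cv2.morphologyEx(w.astype(np.uint8),cv2.MORPH_CLOSE,np.ones((5,5)))
    for mk,s,c in comps(m>0,80):
        q=P[mk&w][:,:2];r=cv2.minAreaRect((q*1000).astype(np.float32))
        b=cv2.boxPoints(r);e=max([b[1]-b[0],b[2]-b[1]],key=np.linalg.norm)
        print(cam,c.round(),np.array(r[0]).round(1),np.round(r[1],1),round(float(np.degrees(np.arctan2(e[1],e[0]))%180),1),np.median(P[mk&w][:,2]).round(4))
E
python3 - <<'E'
from meas import *
for c in("side","top"):
    im=cv2.cvtColor(cv2.imread(f"pics/{c}0.png"),cv2.COLOR_BGR2RGB);plane_dishes(c,im,np.load(f"{c}0.npy"))
E
```

```text
side [222. 239.] [464.9 143.1] [54.7 74.6] 177.9 0.014
side [287. 264.] [527.9 -18.5] [74.7 54.2] 14.7 0.0139
side [305. 321.] [ 453.1 -163.1] [53.7 72.8] 156.9 0.0146
top [330. 229.] [531.  -15.2] [74.7 52.9] 14.6 0.0157
top [268. 252.] [466.5 146.9] [70.9 52.6] 0.5 0.016
top [384. 258.] [ 455.4 -160.2] [52.1 74.3] 157.8 0.0157
```

```bash
python3 -m pendant '[[1,0.001,0.005,-0.01,0.1],[1,0.001,0.005,-0.01,0.1],[1,0,0,-0.01,0],[1,0,0,-0.01,0],[1,0,0,-0.01,0],[1,0,0,0,0],[1,0,0,0,0],[1,0,0,0,0]]'
```

```text
clock: 5.4
position: [0.4616, -0.3158, 0.1814]
eef_rot: [178.9, -1.1, 4.4]
contact_force: [0.3, 0.1, 0.8]
finger_gap: 1.0
```

```bash
python3 -m pendant '[[1,0,0,-0.018,0],[1,0,0,-0.018,0],[1,0,0,-0.018,0],[1,0,0,-0.015,0],[1,0,0,-0.008,0],[1,0,0,0,0],[1,0,0,0,0],[1,0,0,0,0]]'
python3 - <<'E'
from h import *
im,D=bot.camera("side");save("side2.png",im)
cv2.imwrite("pics/side2z.png",cv2.resize(cv2.imread("pics/side2.png")[220:400,290:490],None,fx=3,fy=3,interpolation=cv2.INTER_CUBIC))
E
```

```text
clock: 6.2
position: [0.4646, -0.3186, 0.1056]
eef_rot: [178.6, -1.5, 4.4]
contact_force: [-0.8, -1.5, 0.3]
finger_gap: 1.003
```

View pics/side2z.png

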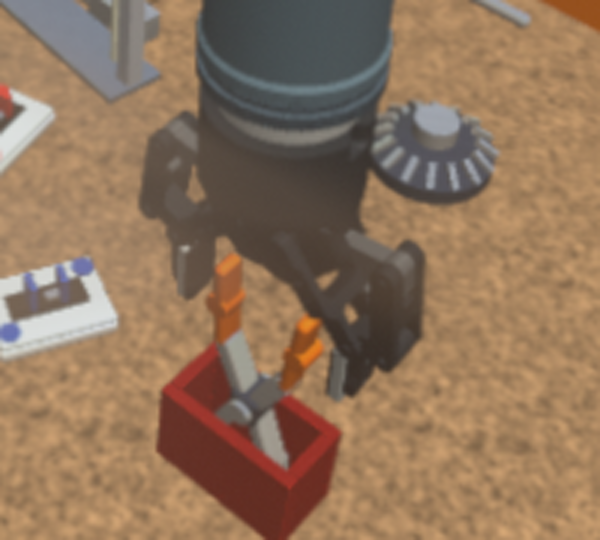

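```bash
python3 -m pendant '[[0.85,-0.002,0.002,-0.003,0],[0.8,0,0,0,0],[0.75,0,0,0,0],[0.72,0,0,0,0],[0.69,0,0,0,0],[0.68,0,0,0,0],[0.68,0,0,0,0],[0.68,0,0,0,0]]' 30
python3 - <<'E'
from h import *
im,D=bot.camera("side");save("side3.png",im)
cv2.imwrite("pics/side3z.png",cv2.resize(cv2.imread("pics/side3.png")[220:400,290:490],None,fx=3,fy=3,interpolation=cv2.INTER_CUBIC))
E
```

```text
clock: 7.05
position: [0.465, -0.3174, 0.1059]
eef_rot: [178.5, -1.9, 4.4]
contact_force: [-0.5, -0.1, 0.9]
finger_gap: 0.68
```

View pics/side3z.png

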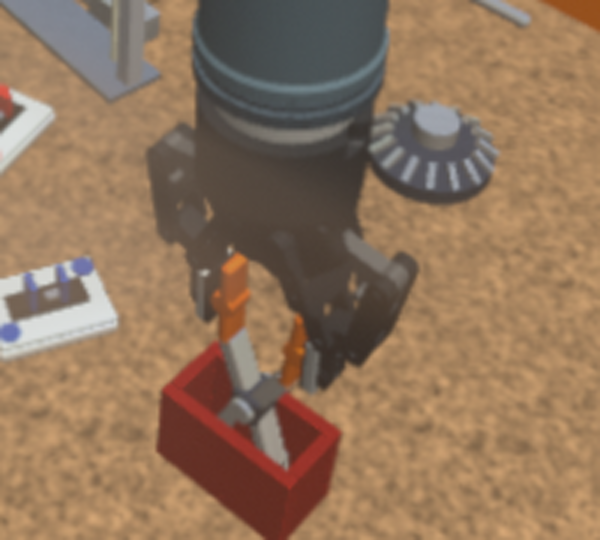

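```bash
python3 -m pendant '[[0.67,0,0,0,0],[0.67,0,0,0,0],[0.67,0,0,0,0],[0.67,0,0,0.01,0],[0.67,0,0,0.01,0],[0.67,0,0,0.01,0],[0.67,0,0,0,0],[0.67,0,0,0,0]]' 30
python3 - <<'E'
from h import *
im,D=bot.camera("side");save("side4.png",im)
cv2.imwrite("pics/side4z.png",cv2.resize(cv2.imread("pics/side4.png")[220:400,290:490],None,fx=3,fy=3,interpolation=cv2.INTER_CUBIC))
E
```

```text
clock: 7.9
position: [0.4644, -0.3171, 0.1382]
eef_rot: [178.6, -1.8, 4.4]
contact_force: [-0.1, 0.7, -2.1]
finger_gap: 0.675
```

View pics/side4z.png

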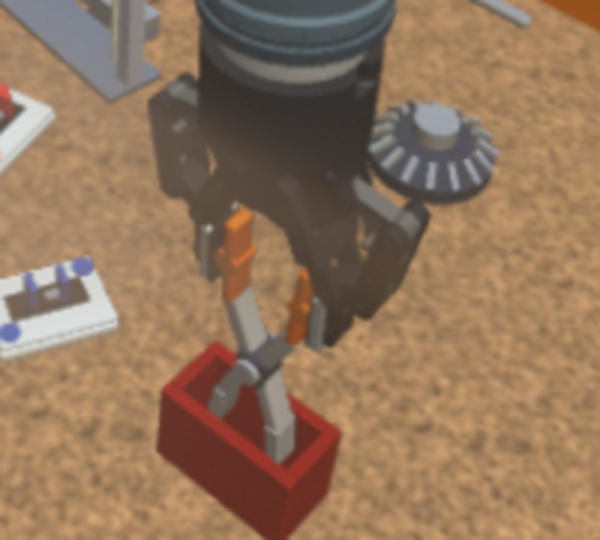

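```bash
python3 -m pendant '[[0.67,0,0,0.025,0],[0.67,0,0,0.03,0],[0.67,0,0,0.02,0],[0.67,0,0.02,0,1.5],[0.67,0,0.02,0,1.5],[0.67,0,0.02,0,1.5],[0.67,0,0.02,0,1.5],[0.67,0,0.02,0,1.5]]' 30
python3 -m pendant '[[0.67,0,0.016,0,1.5],[0.67,-0.002,0.016,0,1.5],[0.67,-0.002,0.016,0,1.5],[0.67,-0.002,0.01,0,0.5],[0.67,0,0.004,0,0],[0.67,0,0,0,0],[0.67,0,0,0,0],[0.67,0,0,0,0]]' 30
python3 - <<'E'
from h import *
for c in("side","top"):
    im,D=bot.camera(c);save(c+"5.png",im);np.save(c+"5.npy",D)
print(tool()[2]["position"])
cv2.imwrite("pics/side5z.png",cv2.resize(cv2.imread("pics/side5.png")[200:380,220:420],None,fx=3,fy=3,interpolation=cv2.INTER_CUBIC))
E
```

```text
clock: 8.75
position: [0.4614, -0.2163, 0.2139]
eef_rot: [178.5, -1.5, 42.9]
contact_force: [0.2, -0.2, -2.7]
finger_gap: 0.672
clock: 9.55
position: [0.4537, -0.1504, 0.2126]
eef_rot: [178.6, -1.5, 68.8]
contact_force: [0.3, 0.6, -2.8]
finger_gap: 0.668
[ 0.45365671 -0.15039242  0.21256656]
```

View pics/side5z.png

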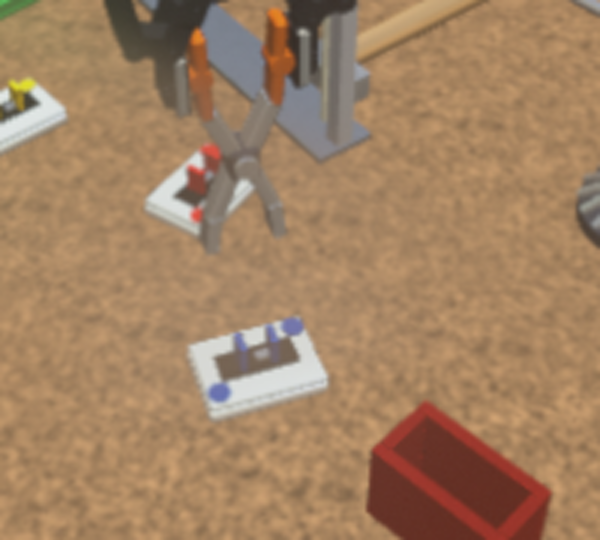

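View pics/top5.png

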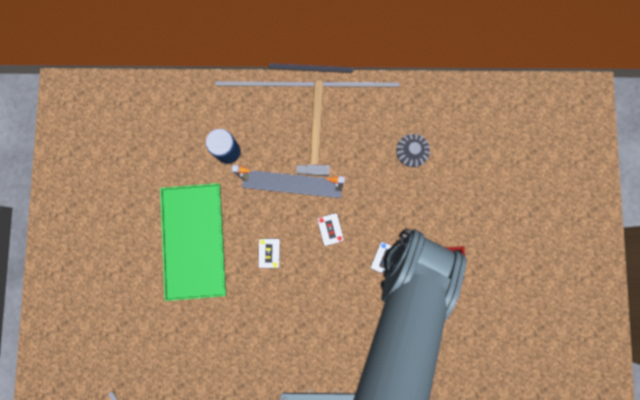

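Run:
```python
from meas import *
im,D=bot.camera("side")
for n in("pliers","pliers_tips","pliers_grip","dish_blue","dish_blue_mid","clip_blue"):
    print(n,[(np.round(x["pixel"],1),round(x["p"],2)) for x in bot.spot_point("side",n)[:2]])
p,R,o=tool();print(p)
for n,d in(("grip",-.022),("pivot",.038),("tips",.100)): 
    X=p+R@np.array([0,0,d]);print(n,X.round(4),proj("side",X).round(1))
for s in(-1,1):
  for w in(-1,1):
    print(s,w,[proj("side",p+R@np.array([w*.008,s*y,.1])).round(1)[0] for y in(.0155,.025)])
P=cloud("side",D)
m=(abs(P[...,0]-p[0])<.06)&(abs(P[...,1]-p[1])<.05)&(P[...,2]>.10)&(P[...,2]<.19)
for mk,s,c in comps(m,30):
    q=P[mk]; 
    for a in np.arange(.105,.19,.01):
        z=q[abs(q[:,2]-a)<.004]
        if len(z): 
            l=(z-p)@R; print(round(a,3),len(z),"toolx",l[:,0].min().round(4),np.median(l[:,0]).round(4),"tooly",l[:,1].min().round(4),l[:,1].max().round(4))
```

```text
pliers [(array([300.7, 247.6]), 0.59)]
pliers_tips [(array([301.7, 278.5]), 0.56)]
pliers_grip [(array([301.5, 222.7]), 0.68)]
dish_blue [(array([307.2, 324.4]), 0.74)]
dish_blue_mid [(array([303.9, 321.5]), 0.83)]Traceback (most recent call last):
  File "<stdin>", line 4, in <module>
ValueError: it knows: bevel_gear, dish_blue, dish_blue_mid, dish_red, dish_red_mid, dish_yellow, dish_yellow_mid, gate, hammer, oil_can, pliers, pliers_grip, pliers_tips, stand, stand_seat, tray, view_mark
```

```bash
cat > pl.py <<'E'
from meas import *
import sys
D=bot.camera("side")[1]
p,R,o=tool();print(p,o["eef_rot"])
for n,d in(("grip",-.022),("pivot",.038),("tips",.100)): 
    X=p+R@np.array([0,0,d]);print(n,X.round(4),proj("side",X).round(1))
for s in(-1,1):
  for w in(-1,1):
    print(s,w,[proj("side",p+R@np.array([w*.008,s*y,.1])).round(1)[0] for y in(.0155,.025)])
P=cloud("side",D)
m=(abs(P[...,0]-p[0])<.06)&(abs(P[...,1]-p[1])<.05)&(P[...,2]>p[2]-.105)&(P[...,2]<p[2]-.01)
for mk,s,c in comps(m,30):
    L=(P[mk]-p)@R
    for a in np.arange(.02,.105,.01):
        l=L[abs(L[:,2]-a)<.004]
        if len(l): 
            print("below",round(a,3),len(l),"toolx",l[:,0].min().round(4),np.median(l[:,0]).round(4),l[:,0].max().round(4),"tooly",l[:,1].min().round(4),l[:,1].max().round(4))
E
python3 pl.py
```

```text
[ 0.45363421 -0.14977082  0.21257229] [178.61581186  -1.54222058  68.87063768]
grip [ 0.4529 -0.1501  0.2346] [[298.4 221.4]]
pivot [ 0.4549 -0.1491  0.1746] [[299.5 249.9]]
tips [ 0.4569 -0.1481  0.1126] [[300.6 276.2]]
-1 -1 [array([293.5, 281.9]), array([288.2, 283.4])]
-1 1 [array([290.6, 275.4]), array([285.4, 276.9])]
1 -1 [array([310.7, 277. ]), array([315.9, 275.6])]
1 1 [array([307.6, 270.7]), array([312.7, 269.3])]
below 0.02 70 toolx -0.0116 -0.0088 0.0023 tooly -0.0177 0.0156
below 0.03 83 toolx -0.0161 -0.01 0.0115 tooly -0.0135 0.0098
below 0.04 43 toolx -0.0172 -0.0152 0.0028 tooly -0.011 0.0042
below 0.05 44 toolx -0.0116 -0.0091 0.0016 tooly -0.0155 0.0098
below 0.06 57 toolx -0.0121 -0.0096 0.0032 tooly -0.0204 0.0137
below 0.07 55 toolx -0.0119 -0.0099 0.003 tooly -0.0237 0.0181
below 0.08 48 toolx -0.014 -0.0116 0.0035 tooly -0.0259 0.0185
below 0.09 45 toolx -0.0135 -0.0107 0.0019 tooly -0.0264 0.0202
below 0.1 17 toolx -0.0128 -0.0115 -0.0003 tooly -0.0266 0.0203
```

```bash
python3 -m pendant '[[0.67,0,-0.006,-0.01,-0.3],[0.67,-0.001,-0.006,-0.015,0],[0.67,0,0,-0.015,0],[0.67,0,0,-0.01,0],[0.67,0,0,-0.005,0],[0.67,0,0,0,0],[0.67,0,0,0,0],[0.67,0,0,0,0]]' 30
cat > v.py <<'E'
from meas import *
import sys
# v.py tag x0 y0 : zoom side
tag,x0,y0=sys.argv[1],int(sys.argv[2]),int(sys.argv[3])
im,D=bot.camera("side");np.save("last_side.npy",D);save("s_%s_full.png"%tag,im)
save("s_%s.png"%tag,cv2.resize(im[y0:y0+100,x0:x0+133],None,fx=6,fy=6,interpolation=cv2.INTER_CUBIC))
E
python3 v.py blue1 240 240; python3 pl.py
```

```text
clock: 10.8
position: [0.4529, -0.1641, 0.154]
eef_rot: [178.5, -1.5, 67.0]
contact_force: [0.4, 0.0, -2.7]
finger_gap: 0.674
[ 0.45297894 -0.16406899  0.15410069] [178.51674082  -1.50916701  66.99186825]
grip [ 0.4522 -0.1644  0.1761] [[304.4 254.6]]
pivot [ 0.4543 -0.1635  0.1161] [[305.3 280.3]]
tips [ 0.4564 -0.1627  0.0542] [[306.2 304.2]]
-1 -1 [array([299.2, 309.8]), array([294. , 311.3])]
-1 1 [array([296.6, 303.1]), array([291.5, 304.5])]
1 -1 [array([315.9, 305.2]), array([320.9, 303.8])]
1 1 [array([313. , 298.7]), array([318. , 297.3])]
below 0.02 60 toolx -0.0107 -0.0085 0.0036 tooly -0.0169 0.0139
below 0.03 82 toolx -0.0163 -0.0103 0.01 tooly -0.0115 0.009
below 0.04 40 toolx -0.0162 -0.0133 0.0043 tooly -0.0121 0.0065
below 0.05 44 toolx -0.0109 -0.0084 0.0025 tooly -0.0157 0.0114
below 0.06 54 toolx -0.0111 -0.0088 0.0034 tooly -0.0201 0.0151
below 0.07 53 toolx -0.0122 -0.0092 0.0022 tooly -0.0238 0.0182
below 0.08 43 toolx -0.0128 -0.0106 0.0041 tooly -0.0252 0.0189
below 0.09 38 toolx -0.0131 -0.011 0.0016 tooly -0.0264 0.0205
below 0.1 17 toolx -0.0134 -0.0112 0.0025 tooly -0.027 0.0203
```

View pics/s_blue1.png

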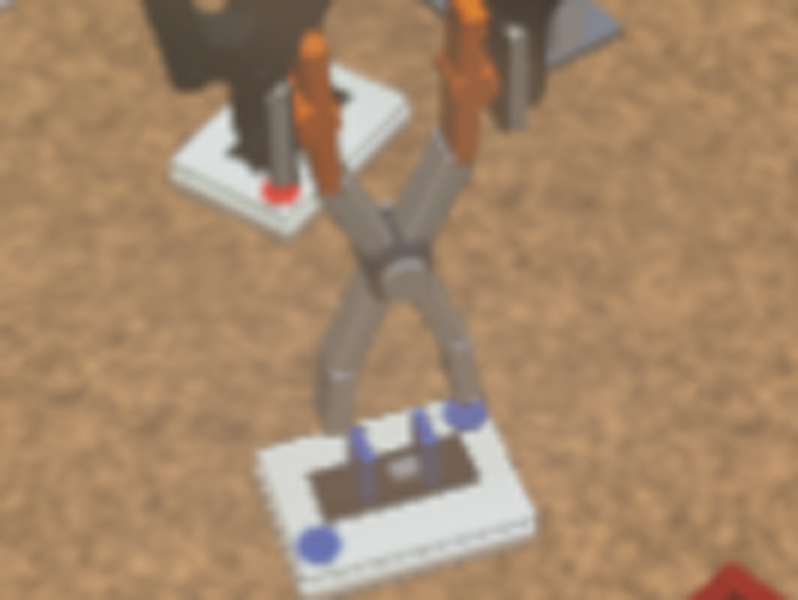

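```bash
cat > ears.py <<'E'
from meas import *
import sys
# ears.py cx cy (mm) : points on ears from last side picture & in dish region
cx,cy=float(sys.argv[1])/1e3,float(sys.argv[2])/1e3
D=np.load("last_side.npy");P=cloud("side",D);p,R,o=tool()
m=(abs(P[...,0]-cx)<.022)&(abs(P[...,1]-cy)<.022)&(P[...,2]>.020)&(P[...,2]<.036)
for mk,s,c in comps(m,8):
    q=P[mk];l=(q-p)@R;print(c,s[4],"tooly",l[:,1].min().round(4),np.median(l[:,1]).round(4),l[:,1].max().round(4),"toolx",l[:,0].min().round(4),l[:,0].max().round(4))
E
python3 ears.py 453 -163
```

```text
[309.79411765 314.5       ] 34 tooly 0.0003 0.0041 0.0081 toolx -0.0095 0.005
[299.40625 316.9375 ] 32 tooly -0.0171 -0.0152 -0.0121 toolx -0.0099 0.0056
```

```bash
python3 -m pendant '[[0.67,-0.001,0,-0.006,0],[0.67,0,0,-0.006,0],[0.67,0,0,-0.006,0],[0.67,0,0,-0.005,0],[0.67,0,0,-0.003,0],[0.67,0,0,0,0],[0.67,0,0,0,0],[0.67,0,0,0,0]]' 30
python3 v.py blue2 240 240; python3 pl.py|grep -v below; python3 ears.py 453 -163
```

```text
clock: 11.7
position: [0.4522, -0.1639, 0.126]
eef_rot: [178.5, -1.5, 67.0]
contact_force: [-1.0, -0.4, -2.9]
finger_gap: 0.671
[ 0.45227634 -0.16390183  0.12611564] [178.46995651  -1.53231846  67.01457254]
grip [ 0.4515 -0.1642  0.1481] [[304.1 267.5]]
pivot [ 0.4536 -0.1634  0.0881] [[305.1 291.9]]
tips [ 0.4558 -0.1625  0.0262] [[306.  314.7]]
-1 -1 [array([299.2, 320.3]), array([294.1, 321.8])]
-1 1 [array([296.6, 313.6]), array([291.6, 315. ])]
1 -1 [array([315.5, 315.7]), array([320.4, 314.3])]
1 1 [array([312.7, 309.1]), array([317.6, 307.8])]
[311.86153846 314.09230769] 65 tooly 0.0031 0.0079 0.0206 toolx -0.0137 0.0066
[299.57142857 317.89285714] 28 tooly -0.0208 -0.0137 -0.0105 toolx -0.0128 0.0022
```

View pics/s_blue2.png

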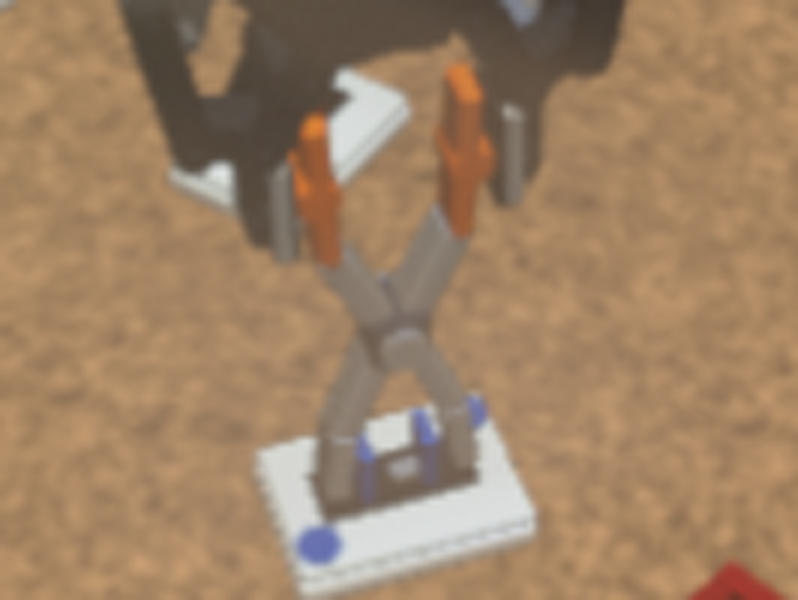

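Side view: both ears at zoom (366,465) and (428,445) stand between the jaws. Next I'll squeeze.

```bash
python3 -m pendant '[[0.62,0,0,0,0],[0.58,0,0,0,0],[0.54,0,0,0,0],[0.5,0,0,0,0],[0.46,0,0,0,0],[0.4,0,0,0,0],[0.4,0,0,0,0],[0.4,0,0,0,0]]' 35
python3 v.py blue3 240 240
```

```text
clock: 12.6
position: [0.4513, -0.1634, 0.1274]
eef_rot: [178.6, -1.6, 67.0]
contact_force: [-0.8, 0.4, 0.9]
finger_gap: 0.451
```

View pics/s_blue3.png

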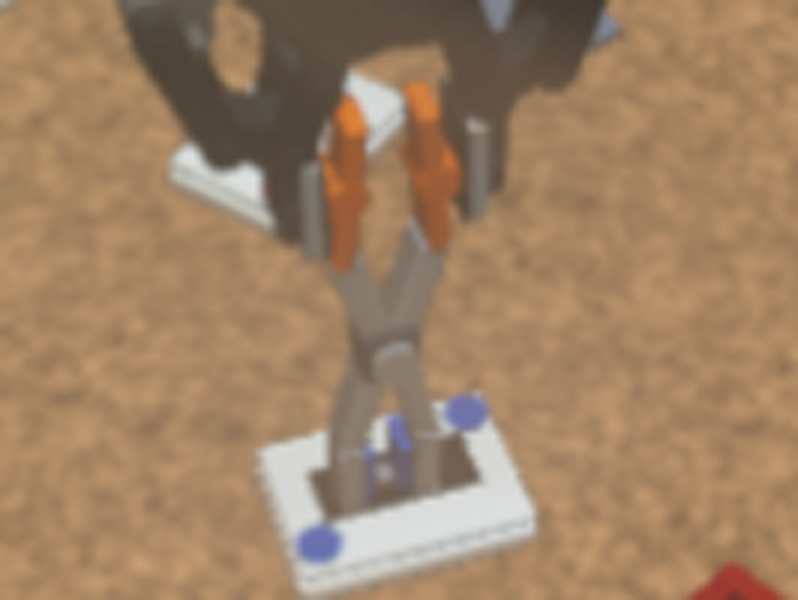

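```bash
python3 -m pendant '[[0.4,0,0,0,0],[0.4,0,0,0,0],[0.4,0,0,0,0],[0.4,0,0,0,0],[0.48,0,0,0,0],[0.5,0,0,0,0],[0.52,0,0,0,0],[0.54,0,0,0,0]]' 35
python3 -m pendant '[[0.56,0,0,0,0],[0.58,0,0,0,0],[0.6,0,0,0,0],[0.62,0,0,0,0],[0.64,0,0,0,0],[0.66,0,0,0,0],[0.67,0,0,0,0],[0.67,0,0,0,0]]' 30
python3 v.py blue4 240 240;python3 pl.py; python3 ears.py 453 -163
```

```text
clock: 13.45
position: [0.4521, -0.1637, 0.1268]
eef_rot: [178.5, -1.6, 67.0]
contact_force: [-0.3, 0.0, -2.1]
finger_gap: 0.542
clock: 14.25
position: [0.4525, -0.1639, 0.1269]
eef_rot: [178.4, -1.6, 67.0]
contact_force: [-0.3, -0.2, -2.1]
finger_gap: 0.668
[ 0.45249923 -0.16388444  0.12692522] [178.43467563  -1.57040559  67.03114563]
grip [ 0.4517 -0.1642  0.1489] [[304.2 267.1]]
pivot [ 0.4539 -0.1633  0.089 ] [[305.2 291.5]]
tips [ 0.4561 -0.1624  0.027 ] [[306.1 314.3]]
-1 -1 [array([299.3, 319.9]), array([294.2, 321.4])]
-1 1 [array([296.7, 313.2]), array([291.7, 314.6])]
1 -1 [array([315.6, 315.3]), array([320.5, 313.9])]
1 1 [array([312.8, 308.7]), array([317.7, 307.4])]
below 0.02 57 toolx -0.0101 -0.0075 0.004 tooly -0.0179 0.0135
below 0.03 77 toolx -0.0165 -0.0096 0.0106 tooly -0.0117 0.0099
below 0.04 39 toolx -0.0165 -0.014 0.0015 tooly -0.0121 0.0053
below 0.05 42 toolx -0.0118 -0.009 0.0037 tooly -0.0165 0.0102
below 0.06 49 toolx -0.0119 -0.0091 0.0024 tooly -0.0201 0.0135
below 0.07 53 toolx -0.0124 -0.0095 0.0035 tooly -0.0252 0.0161
below 0.08 40 toolx -0.0134 -0.0113 0.002 tooly -0.0262 0.0175
below 0.09 57 toolx -0.0132 -0.0102 0.0043 tooly -0.028 0.0195
below 0.1 27 toolx -0.0133 -0.009 0.0018 tooly -0.0282 0.019
below 0.09 20 toolx -0.008 -0.0015 0.0064 tooly -0.003 0.0023
below 0.1 14 toolx -0.0099 -0.0067 0.0049 tooly -0.0031 0.001
[305.96969697 314.72727273] 33 tooly -0.0035 -0.002 0.0022 toolx -0.0091 0.0042
[299.84210526 318.07894737] 38 tooly -0.0224 -0.0138 -0.0056 toolx -0.0126 0.0028
[315.83333333 315.27777778] 18 tooly 0.0115 0.0146 0.019 toolx -0.0138 -0.0045
```

View pics/s_blue4.png

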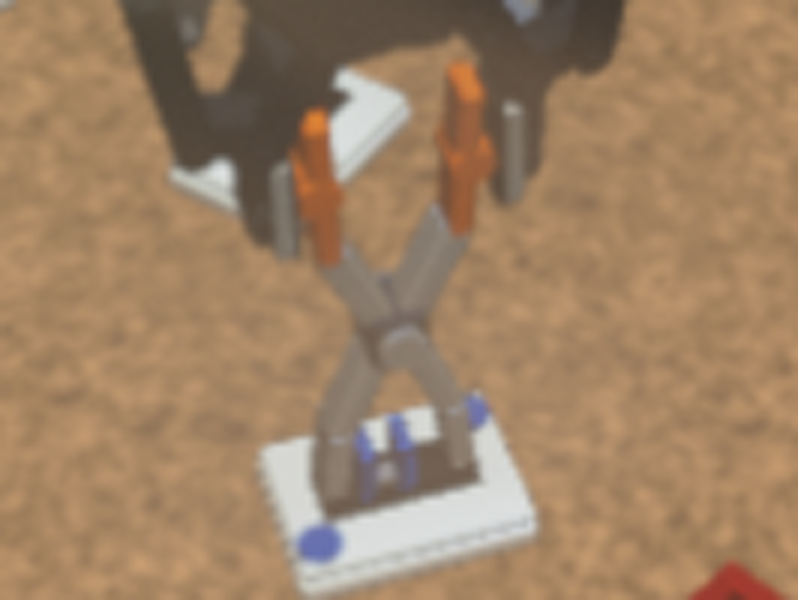

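```bash
python3 -m pendant '[[0.67,0,0,0.02,0],[0.67,0,0,0.025,0],[0.67,0.01,0.02,0.015,1],[0.67,0.016,0.03,0,1.6],[0.67,0.016,0.03,0,1.6],[0.67,0.014,0.03,0,1.6],[0.67,0.01,0.02,0,1],[0.67,0.004,0.005,0,0.4]]' 30
python3 -m pendant '[[0.67,0,0,0,0],[0.67,0,0,0,0],[0.67,0,0,0,0],[0.67,0,0,0,0],[0.67,0,0,0,0],[0.67,0,0,0,0],[0.67,0,0,0,0],[0.67,0,0,0,0]]' 30
python3 v.py red1 230 190;python3 pl.py; python3 ears.py 528 -18.5
```

```text
clock: 15.15
position: [0.5228, -0.0253, 0.1898]
eef_rot: [178.4, -1.4, 104.1]
contact_force: [0.1, -0.2, -2.8]
finger_gap: 0.672
clock: 15.95
position: [0.5206, -0.0308, 0.1894]
eef_rot: [178.5, -1.3, 103.4]
contact_force: [-0.1, 0.6, -2.9]
finger_gap: 0.67
[ 0.52060005 -0.03066877  0.18939044] [178.51051506  -1.34287017 103.45917307]
grip [ 0.5202 -0.0313  0.2114] [[285.3 187.1]]
pivot [ 0.5214 -0.0296  0.1514] [[286.3 212.8]]
tips [ 0.5226 -0.0278  0.0895] [[287.2 237.1]]
-1 -1 [array([285.6, 242.9]), array([282.6, 245.5])]
-1 1 [array([279.3, 239.7]), array([276.3, 242.3])]
1 -1 [array([295.1, 234.4]), array([297.9, 231.9])]
1 1 [array([288.8, 231.4]), array([291.6, 229. ])]
below 0.02 59 toolx -0.0119 -0.0084 0.0023 tooly -0.0185 0.0133
below 0.03 55 toolx -0.0183 -0.0113 0.0035 tooly -0.015 0.0079
below 0.04 50 toolx -0.0186 -0.0126 0.0089 tooly -0.0135 0.0049
below 0.05 39 toolx -0.0142 -0.0091 0.0009 tooly -0.0166 0.0074
below 0.06 53 toolx -0.0146 -0.0107 0.0012 tooly -0.023 0.0108
below 0.07 47 toolx -0.0151 -0.011 0.0007 tooly -0.0246 0.0147
below 0.08 50 toolx -0.0166 -0.0123 -0.0001 tooly -0.0271 0.016
below 0.09 55 toolx -0.0171 -0.012 -0.0009 tooly -0.0301 0.0179
below 0.1 26 toolx -0.0177 -0.0106 -0.0011 tooly -0.0295 0.0167
[290.64102564 253.94871795] 39 tooly 0.0118 0.0147 0.021 toolx -0.0014 0.0117
[284.52631579 258.71052632] 38 tooly -0.0068 -0.0053 0.0002 toolx -0.0009 0.0145
```

View pics/s_red1.png

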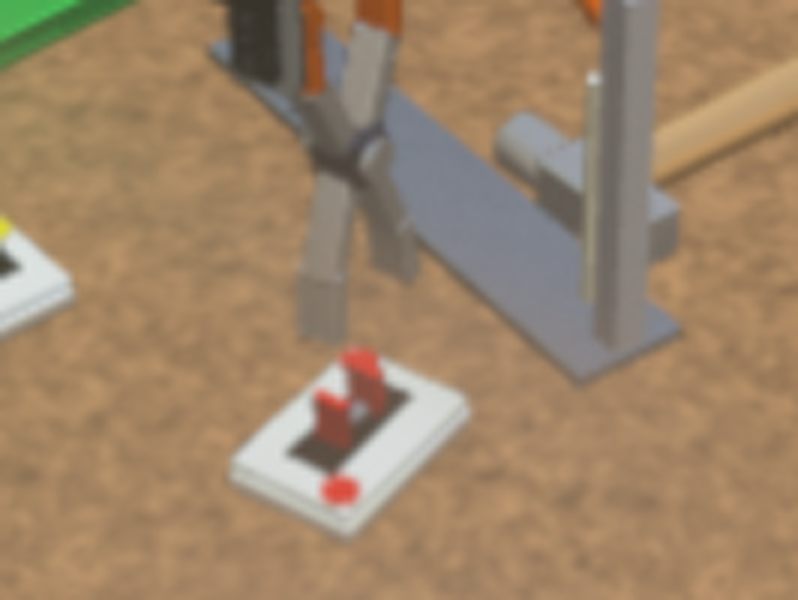

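```bash
cat > rel.py <<'E'
from meas import *
import sys
cx,cy=float(sys.argv[1])/1e3,float(sys.argv[2])/1e3
im,D=bot.camera("side");P=cloud("side",D);p,R,o=tool()
u=R[:2,1]/np.linalg.norm(R[:2,1]);v=np.array([-u[1],u[0]]) 
if v@R[:2,0]<0: v=-v
def ext(q,n):
    a=(q[:,:2]-p[:2])@u;b=(q[:,:2]-p[:2])@v
    r=[np.percentile(a,3),np.percentile(a,97),np.percentile(b,3),np.percentile(b,97)]
    print(n,len(q),np.round(np.array(r)*1e3,1),"ctr",round(500*(r[0]+r[1]),1),round(500*(r[2]+r[3]),1)); return np.array([r[0]+r[1],r[2]+r[3]])/2
tz=p[2]-.1
L=(P-p)@R
m=(L[...,2]>.085)&(L[...,2]<.104)&(abs(L[...,1])<.035)&(abs(L[...,0])<.025)&(P[...,2]>.045)
J=ext(P[m],"jaws")
hsv=cv2.cvtColor(im,cv2.COLOR_RGB2HSV)
m=(abs(P[...,0]-cx)<.02)&(abs(P[...,1]-cy)<.02)&(P[...,2]>.021)&(P[...,2]<.037)&(hsv[...,1]>80)
E=ext(P[m],"ears")
i=im.astype(int)
m=(abs(P[...,0]-cx)<.05)&(abs(P[...,1]-cy)<.05)&(abs(P[...,2]-.0145)<.004)&(i.min(2)>130)
q=P[m][:,:2];r=cv2.minAreaRect((q*1000).astype(np.float32));bx=cv2.boxPoints(r);e=max([bx[1]-bx[0],bx[2]-bx[1]],key=np.linalg.norm)
print("dish",np.round(r[0],1),np.round(r[1],1),"long axis",(np.degrees(np.arctan2(e[1],e[0]))%180).round(1),"tooly dir",(np.degrees(np.arctan2(u[1],u[0]))%180).round(1))
for n,c in(("ears",E),("dish",np.array([(np.array(r[0])/1e3-p[:2])@u,(np.array(r[0])/1e3-p[:2])@v]))):
    d=c-J; w=d[0]*u+d[1]*v; print(n,"du,dv mm",(d*1e3).round(1),"world",(w*1e3).round(1))
print("TCP",p.round(4))
E
python3 rel.py 528 -18.5
```

```text
jaws 103 [-26.2  20.3 -14.5   1.5] ctr -2.9 -6.5
ears 65 [-3.5 22.1  3.2 15.6] ctr 9.3 9.4
dish [528.1 -18.5] [75.3 53. ] long axis 14.9 tooly dir 13.4
ears du,dv mm [12.2 15.9] world [ 8.2 18.3]
dish du,dv mm [13.  16.6] world [ 8.8 19.2]
TCP [ 0.5206 -0.0306  0.1894]
```

```bash
python3 -m pendant '[[0.67,0.003,0.007,-0.01,0.3],[0.67,0.003,0.007,-0.01,0],[0.67,0.002,0.004,-0.01,0],[0.67,0,0,-0.004,0],[0.67,0,0,0,0],[0.67,0,0,0,0],[0.67,0,0,0,0],[0.67,0,0,0,0]]' 30
python3 rel.py 528 -18.5
```

```text
clock: 16.9
position: [0.5289, -0.0103, 0.1514]
eef_rot: [178.6, -1.4, 105.2]
contact_force: [0.2, -0.3, -2.4]
finger_gap: 0.671
jaws 91 [-26.   18.7 -15.1   1.6] ctr -3.6 -6.7
ears 66 [-15.2  10.  -14.3  -3.4] ctr -2.6 -8.8
dish [527.4 -18.9] [77.3 52.5] long axis 15.4 tooly dir 15.1
ears du,dv mm [ 1.  -2.1] world [ 1.5 -1.7]
dish du,dv mm [-0.1 -1.1] world [ 0.2 -1.1]
TCP [ 0.529  -0.0103  0.1514]
```

Aligned within about 1–2 mm. Next I'll descend 24 mm.

```bash
python3 -m pendant '[[0.67,0.001,-0.001,-0.006,0],[0.67,0,0,-0.006,0],[0.67,0,0,-0.006,0],[0.67,0,0,-0.005,0],[0.67,0,0,-0.001,0],[0.67,0,0,0,0],[0.67,0,0,0,0],[0.67,0,0,0,0]]' 30
python3 v.py red2 230 190; python3 pl.py|grep tips
```

```text
clock: 17.75
position: [0.5301, -0.0118, 0.1254]
eef_rot: [178.6, -1.4, 105.1]
contact_force: [0.1, -0.3, -2.2]
finger_gap: 0.674
tips [ 0.5319 -0.0088  0.0255] [[286.1 254.1]]
```

View pics/s_red2.png

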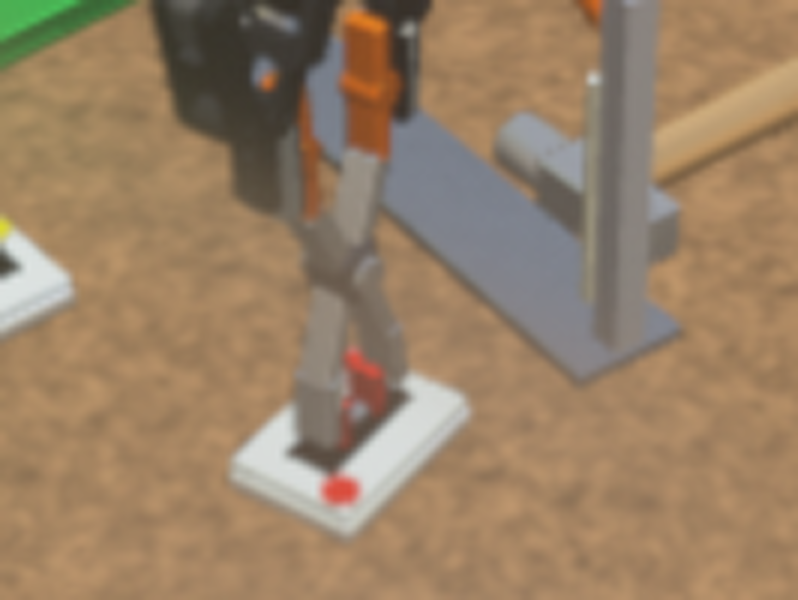

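```bash
python3 -m pendant '[[0.62,0,0,0.001,0],[0.58,0,0,0,0],[0.54,0,0,0,0],[0.5,0,0,0,0],[0.46,0,0,0,0],[0.4,0,0,0,0],[0.4,0,0,0,0],[0.4,0,0,0,0]]' 35
python3 -m pendant '[[0.4,0,0,0,0],[0.4,0,0,0,0],[0.4,0,0,0,0],[0.4,0,0,0,0],[0.48,0,0,0,0],[0.5,0,0,0,0],[0.52,0,0,0,0],[0.54,0,0,0,0]]' 35
python3 -m pendant '[[0.56,0,0,0,0],[0.58,0,0,0,0],[0.6,0,0,0,0],[0.62,0,0,0,0],[0.64,0,0,0,0],[0.66,0,0,0,0],[0.67,0,0,0,0],[0.67,0,0,0,0]]' 30
python3 v.py red3 230 190; python3 rel.py 528 -18.5
```

```text
clock: 18.65
position: [0.5298, -0.0123, 0.1286]
eef_rot: [178.6, -1.4, 105.1]
contact_force: [-2.1, 0.7, 2.1]
finger_gap: 0.451
clock: 19.45
position: [0.5303, -0.0119, 0.1277]
eef_rot: [178.5, -1.4, 105.1]
contact_force: [1.0, 0.4, -1.8]
finger_gap: 0.537
clock: 20.25
position: [0.5308, -0.0118, 0.1277]
eef_rot: [178.5, -1.4, 105.1]
contact_force: [-0.6, -0.6, -2.2]
finger_gap: 0.67Traceback (most recent call last):
  File "rel.py", line 14, in <module>
    J=ext(P[m],"jaws")
  File "rel.py", line 9, in ext
    r=[np.percentile(a,3),np.percentile(a,97),np.percentile(b,3),np.percentile(b,97)]
       ~~~~~~~~~~~~~^^^^^
    return _quantile_unchecked(
        a, q, axis, out, overwrite_input, method, keepdims, weights)
    return _ureduce(a,
                    func=_quantile_ureduce_func,
    ...<5 lines>...
                    overwrite_input=overwrite_input,
                    method=method)
    r = func(a, **kwargs)
    result = _quantile(arr,
                       quantiles=q,
    ...<2 lines>...
                       out=out,
                       weights=wgt)
    slices_having_nans = np.isnan(arr[-1, ...])
                                  ~~~^^^^^^^^^
IndexError: index -1 is out of bounds for axis 0 with size 0
```

View pics/s_red3.png

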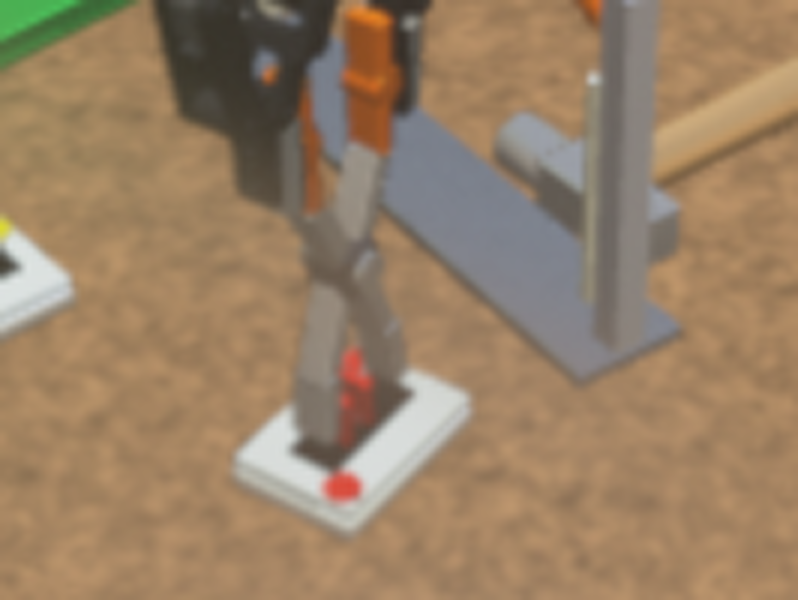

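```bash
python3 -m pendant '[[0.67,0,0,0.02,0],[0.67,0,0,0.025,0],[0.67,-0.01,0.025,0.015,-0.6],[0.67,-0.014,0.035,0,-0.6],[0.67,-0.014,0.035,0,-0.6],[0.67,-0.014,0.035,0,-0.6],[0.67,-0.01,0.025,0,-0.6],[0.67,-0.003,0.006,0,0]]' 30
python3 -m pendant '[[0.67,0,0,0,0],[0.67,0,0,0,0],[0.67,0,0,0,0],[0.67,0,0,0,0],[0.67,0,0,0,0],[0.67,0,0,0,0],[0.67,0,0,0,0],[0.67,0,0,0,0]]' 30
python3 v.py yel1 160 160; python3 rel.py 465 143
```

```text
clock: 21.15
position: [0.4634, 0.152, 0.1907]
eef_rot: [178.4, -1.4, 89.2]
contact_force: [1.0, 0.9, -1.1]
finger_gap: 0.673
clock: 21.95
position: [0.4653, 0.1469, 0.1908]
eef_rot: [178.3, -1.3, 88.9]
contact_force: [-0.9, -0.5, -2.7]
finger_gap: 0.669
jaws 75 [-26.8  20.4 -19.4  -3.2] ctr -3.2 -11.3
ears 54 [-13.4  11.8 -12.3   2.8] ctr -0.8 -4.8
dish [464.3 143.1] [53.8 75.9] long axis 177.9 tooly dir 178.9
ears du,dv mm [2.5 6.5] world [2.6 6.5]
dish du,dv mm [2.4 7.3] world [2.5 7.2]
TCP [0.4652 0.147  0.1908]
```

View pics/s_yel1_full.png

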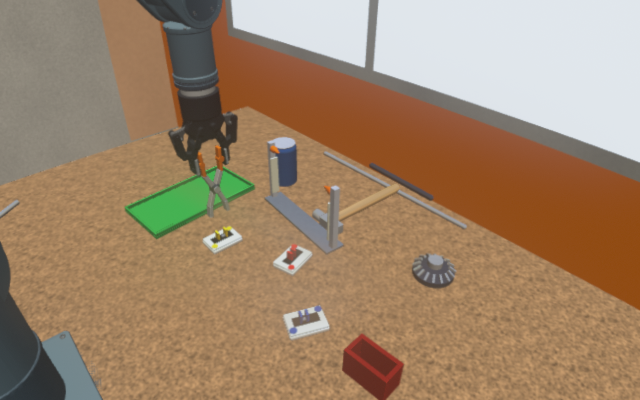

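```bash
python3 -m pendant '[[0.67,0.001,0.003,-0.01,0],[0.67,0.001,0.003,-0.01,0],[0.67,0,0.001,-0.01,0],[0.67,0,0,-0.005,0],[0.67,0,0,0,0],[0.67,0,0,0,0],[0.67,0,0,0,0],[0.67,0,0,0,0]]' 30
python3 v.py yel2 160 160; python3 rel.py 465 143; python3 pl.py
```

```text
clock: 22.85
position: [0.4668, 0.1549, 0.1518]
eef_rot: [178.4, -1.2, 89.0]
contact_force: [0.4, 0.5, -2.1]
finger_gap: 0.67
jaws 77 [-26.9  20.5 -19.7  -3.4] ctr -3.2 -11.5
ears 54 [-14.5  10.3 -18.8  -7.1] ctr -2.1 -13.0
dish [464.2 142.3] [53.6 76.9] long axis 178.0 tooly dir 178.9
ears du,dv mm [ 1.1 -1.5] world [ 1.1 -1.5]
dish du,dv mm [ 0.8 -1.2] world [ 0.7 -1.2]
TCP [0.4668 0.1549 0.1519]
[0.46679572 0.15492674 0.15186085] [178.38810256  -1.25049919  88.98313655]
grip [0.4662 0.1545 0.1738] [[210.5 175.3]]
pivot [0.4679 0.1557 0.1139] [[214.5 198.4]]
tips [0.4696 0.1571 0.0519] [[218.5 220.5]]
-1 -1 [array([214.2, 225.1]), array([210.5, 226.9])]
-1 1 [array([210.7, 221.6]), array([207. , 223.4])]
1 -1 [array([226.2, 219.4]), array([229.8, 217.6])]
1 1 [array([222.6, 216. ]), array([226.2, 214.3])]
below 0.02 43 toolx -0.0142 -0.0113 0.0005 tooly -0.0187 0.0142
below 0.03 55 toolx -0.0201 -0.0134 0.0003 tooly -0.0151 0.0106
below 0.04 37 toolx -0.0223 -0.0185 -0.0 tooly -0.0124 0.0043
below 0.05 31 toolx -0.0187 -0.0138 -0.0027 tooly -0.0172 0.0086
below 0.06 42 toolx -0.0184 -0.0148 -0.0043 tooly -0.0217 0.0126
below 0.07 38 toolx -0.02 -0.0158 -0.0047 tooly -0.0258 0.0159
below 0.08 35 toolx -0.0206 -0.0174 -0.0029 tooly -0.0276 0.0174
below 0.09 40 toolx -0.0224 -0.0188 -0.0038 tooly -0.0299 0.0177
below 0.1 20 toolx -0.0215 -0.0192 -0.0035 tooly -0.0298 0.0196
```

View pics/s_yel2.png

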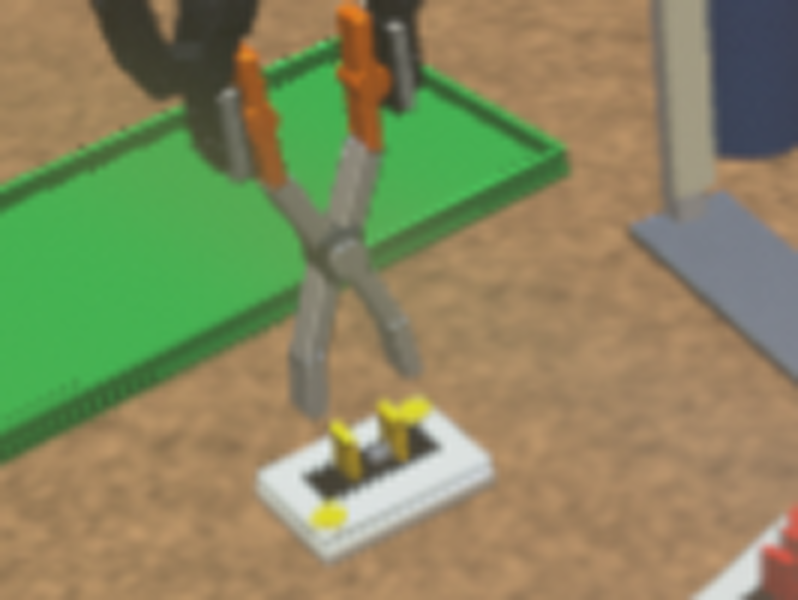

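```bash
python3 -m pendant '[[0.67,0.001,-0.001,-0.006,0],[0.67,0,0,-0.006,0],[0.67,0,0,-0.006,0],[0.67,0,0,-0.005,0],[0.67,0,0,-0.001,0],[0.67,0,0,0,0],[0.67,0,0,0,0],[0.67,0,0,0,0]]' 30
python3 v.py yel3 160 160; python3 pl.py|grep tips
```

```text
clock: 23.8
position: [0.4678, 0.1537, 0.1255]
eef_rot: [178.4, -1.2, 89.0]
contact_force: [0.3, -0.8, -2.4]
finger_gap: 0.672
tips [0.4707 0.1559 0.0257] [[220.6 229.6]]
```

View pics/s_yel3.png

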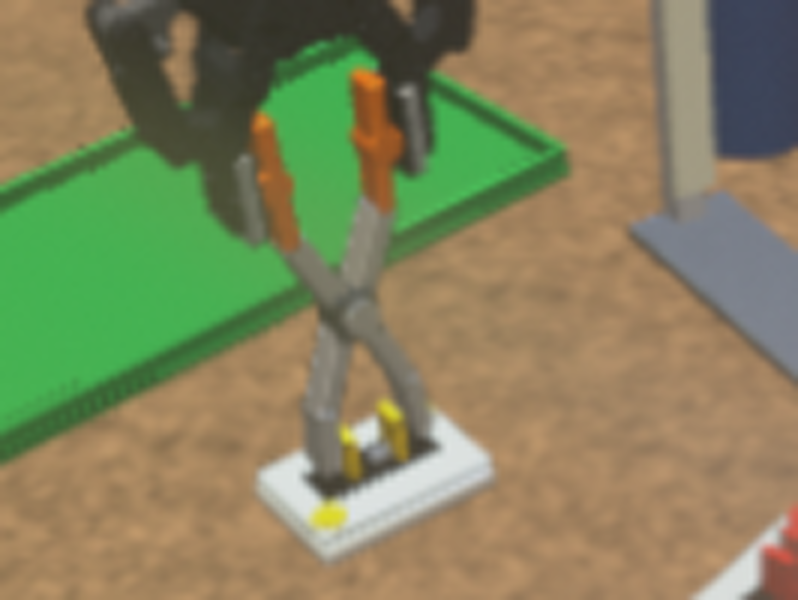

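```bash
python3 -m pendant '[[0.62,0,0,0.001,0],[0.58,0,0,0,0],[0.54,0,0,0,0],[0.5,0,0,0,0],[0.46,0,0,0,0],[0.4,0,0,0,0],[0.4,0,0,0,0],[0.4,0,0,0,0]]' 35
python3 -m pendant '[[0.4,0,0,0,0],[0.4,0,0,0,0],[0.4,0,0,0,0],[0.4,0,0,0,0],[0.48,0,0,0,0],[0.5,0,0,0,0],[0.52,0,0,0,0],[0.54,0,0,0,0]]' 35
python3 -m pendant '[[0.56,0,0,0,0],[0.58,0,0,0,0],[0.6,0,0,0,0],[0.62,0,0,0,0],[0.64,0,0,0,0],[0.66,0,0,0,0],[0.67,0,0,0,0],[0.67,0,0,0,0]]' 30
python3 v.py yel4 160 160; python3 pl.py
```

```text
clock: 24.7
position: [0.4678, 0.1551, 0.1287]
eef_rot: [178.4, -1.4, 89.1]
contact_force: [-1.7, -0.2, 2.2]
finger_gap: 0.455
clock: 25.5
position: [0.4679, 0.1545, 0.1278]
eef_rot: [178.4, -1.3, 89.0]
contact_force: [0.2, 0.3, -2.8]
finger_gap: 0.538
clock: 26.3
position: [0.4683, 0.1545, 0.1278]
eef_rot: [178.3, -1.3, 89.0]
contact_force: [0.0, 0.3, -2.6]
finger_gap: 0.669
[0.46837781 0.1545157  0.1278588 ] [178.32032151  -1.3348702   89.01420848]
grip [0.4677 0.154  0.1498] [[212.7 184.8]]
pivot [0.4695 0.1554 0.0899] [[216.7 207.2]]
tips [0.4713 0.1568 0.0279] [[220.5 228.6]]
-1 -1 [array([216.4, 233.2]), array([212.7, 235. ])]
-1 1 [array([212.8, 229.7]), array([209.2, 231.5])]
1 -1 [array([228.1, 227.4]), array([231.7, 225.7])]
1 1 [array([224.5, 224. ]), array([228. , 222.3])]
below 0.02 48 toolx -0.0139 -0.0117 0.0013 tooly -0.0189 0.015
below 0.03 51 toolx -0.0212 -0.0137 -0.001 tooly -0.0156 0.0117
below 0.04 31 toolx -0.0232 -0.019 0.0002 tooly -0.0127 0.0045
below 0.05 30 toolx -0.0194 -0.0142 -0.0031 tooly -0.0174 0.0066
below 0.06 37 toolx -0.0176 -0.0138 -0.0028 tooly -0.0214 0.011
below 0.07 39 toolx -0.0185 -0.0156 -0.0057 tooly -0.027 0.0139
below 0.08 30 toolx -0.0215 -0.0168 -0.0056 tooly -0.0292 0.0147
below 0.09 54 toolx -0.0222 -0.0171 -0.0048 tooly -0.03 0.0167
below 0.1 42 toolx -0.0227 -0.018 -0.0066 tooly -0.0313 0.0164
```

View pics/s_yel4.png

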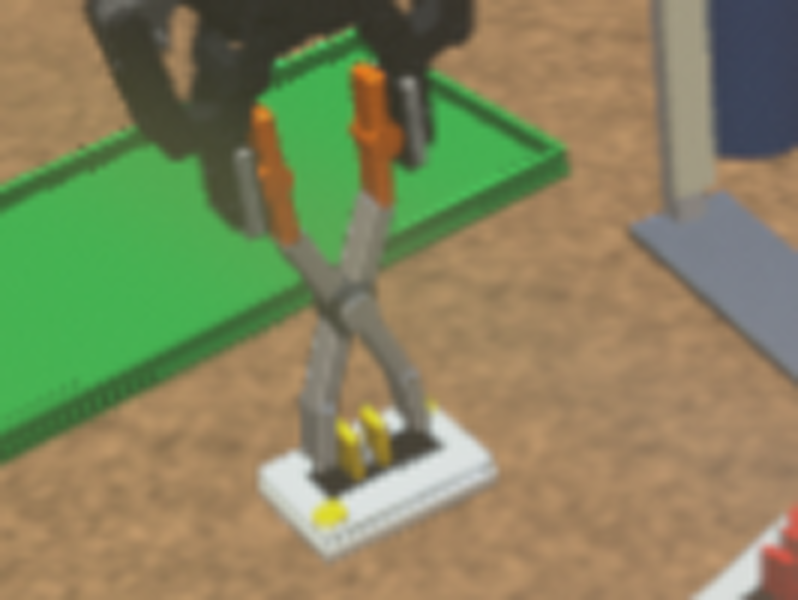

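```bash
python3 -m pendant '[[0.67,0,0,0.025,0],[0.67,0,0,0.035,0],[0.67,0,-0.02,0.025,-0.5],[0.67,0,-0.04,0,-1.2],[0.67,0,-0.043,0,-1.3],[0.67,0,-0.043,0,-1.3],[0.67,0,-0.043,0,-1.3],[0.67,0,-0.043,0,-1.3]]' 30
python3 -m pendant '[[0.67,0,-0.043,0,-1.3],[0.67,0,-0.043,0,-1.3],[0.67,0,-0.043,0,-1.3],[0.67,0,-0.043,0,-1.3],[0.67,0,-0.03,0,-1.3],[0.67,0,-0.015,0,-1.2],[0.67,0,0,0,-1.2],[0.67,0,0,0,0]]' 30
python3 -m pendant '[[0.67,0,0,0,0],[0.67,0,0,0,0],[0.67,0,0,0,0],[0.67,0,0,0,0],[0.67,0,0,0,0],[0.67,0,0,0,0],[0.67,0,0,0,0],[0.67,0,0,0,0]]' 30
```

```text
clock: 27.2
position: [0.4677, -0.0781, 0.217]
eef_rot: [178.3, -1.7, 54.1]
contact_force: [1.2, -0.1, -2.2]
finger_gap: 0.676
clock: 28.0
position: [0.4637, -0.3115, 0.2181]
eef_rot: [177.9, -1.7, 7.1]
contact_force: [0.6, 0.6, -2.8]
finger_gap: 0.667
clock: 28.8
position: [0.4643, -0.3089, 0.218]
eef_rot: [178.1, -1.8, 7.8]
contact_force: [0.4, -0.3, -2.6]
finger_gap: 0.668
```

```bash
python3 -m pendant '[[0.67,0,-0.003,-0.01,-0.6],[0.67,0,-0.003,-0.01,-0.1],[0.67,0,0,-0.01,0],[0.67,0,0,0,0],[0.67,0,0,0,0],[0.67,0,0,0,0],[0.67,0,0,0,0],[0.67,0,0,0,0]]' 30
cat > st.py <<'E'
from meas import *
im,D=bot.camera("side");P=cloud("side",D);p,R,o=tool();print(p.round(4),o["eef_rot"])
save("st_%d.png"%round(o["clock"]*100),cv2.resize(im[240:400,290:490],None,fx=4,fy=4,interpolation=cv2.INTER_CUBIC));print("st_%d.png"%round(o["clock"]*100))
u=R[:2,1]/np.linalg.norm(R[:2,1]);v=R[:2,0]/np.linalg.norm(R[:2,0])
L=(P-p)@R
for a in(.03,.05,.07,.085,.095):
    m=(abs(L[...,2]-a)<.006)&(abs(L[...,1])<.04)&(abs(L[...,0])<.03)&(P[...,2]>.062)
    q=P[m][:,:2]
    if len(q)<5: continue
    s=(q-[.462,-.316])@u;t=(q-[.462,-.316])@v
    print(a,len(q),"rel stand: u",np.percentile(s,[3,97]).round(4),"v",np.percentile(t,[3,50,97]).round(4))
ii=im.astype(int);r=(ii[...,0]>70)&(ii[...,1]<70)&(ii[...,2]<70)&(abs(P[...,2]-.058)<.004)&(P[...,1]<-.22)&(P[...,1]>-.42)
q=P[r][:,:2];s=(q-[.462,-.316])@u;t=(q-[.462,-.316])@v
print("stand",len(q),np.percentile(s,[1,99]).round(4),np.percentile(t,[1,99]).round(4),cv2.minAreaRect((q*1000).astype(np.float32)))
E
python3 st.py
```

```text
clock: 29.6
position: [0.4639, -0.3155, 0.1846]
eef_rot: [178.1, -1.7, 4.0]
contact_force: [-0.7, 0.8, -1.9]
finger_gap: 0.674
[ 0.4639 -0.3155  0.1846] [178.07148743  -1.70436381   3.95001739]
st_2965.png
0.03 143 rel stand: u [-0.0096  0.0098] v [-0.0143 -0.008   0.0069]
0.05 74 rel stand: u [-0.0132  0.0113] v [-0.0108 -0.0067  0.0043]
0.07 89 rel stand: u [-0.0215  0.0178] v [-0.0098 -0.0081  0.003 ]
0.085 93 rel stand: u [-0.0241  0.0203] v [-0.0119 -0.0091  0.0031]
0.095 83 rel stand: u [-0.0247  0.0209] v [-0.0119 -0.0093  0.0025]
stand 613 [-0.0395  0.0448] [-0.0238  0.0208] ((460.57025146484375, -318.4656066894531), (46.17265319824219, 86.0766372680664), 4.11167049407959)
```

View pics/st_2965.png

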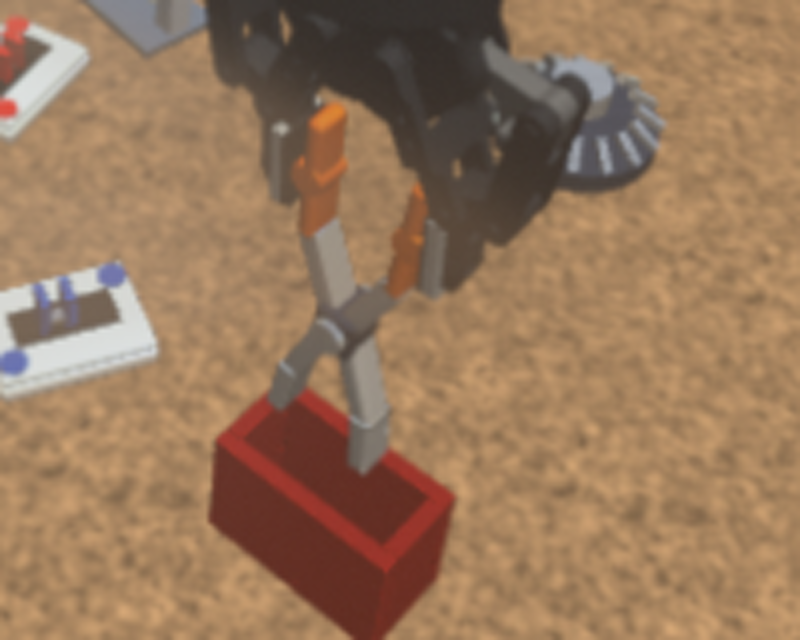

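```bash
python3 -m pendant '[[0.67,0.002,-0.002,-0.006,0],[0.67,0.001,-0.002,-0.008,0],[0.67,0,0,-0.012,0],[0.67,0,0,-0.012,0],[0.67,0,0,-0.012,0],[0.67,0,0,-0.01,0],[0.67,0,0,0,0],[0.67,0,0,0,0]]' 30
python3 st.py
```

```text
clock: 30.45
position: [0.4665, -0.3193, 0.1179]
eef_rot: [178.1, -1.6, 4.0]
contact_force: [-0.0, 0.1, -2.1]
finger_gap: 0.675
[ 0.4665 -0.3191  0.118 ] [178.14607083  -1.60005052   3.97279707]
st_3050.png
0.03 127 rel stand: u [-0.0062  0.0131] v [-0.0119 -0.0057  0.0106]
0.05 59 rel stand: u [-0.0087  0.015 ] v [-0.0079 -0.0036  0.0058]
stand 631 [-0.0398  0.0446] [-0.0243  0.0209] ((461.2117919921875, -318.4365234375), (47.26987838745117, 85.01313018798828), 3.094357490539551)
```

```bash
python3 -m pendant '[[0.67,0,0,-0.005,0],[0.67,0,0,-0.005,0],[0.67,0,0,-0.003,0],[0.67,0,0,0,0],[0.67,0,0,0,0],[0.69,0,0,0,0],[0.7,0,0,0,0],[0.72,0,0,0,0]]' 30
python3 st.py
```

```text
clock: 31.3
position: [0.4699, -0.3209, 0.1074]
eef_rot: [177.9, -2.0, 4.0]
contact_force: [0.6, 0.3, -2.5]
finger_gap: 0.722
[ 0.4699 -0.3209  0.1074] [177.94139853  -2.02810147   4.00265044]
st_3135.png
0.03 113 rel stand: u [-0.0043  0.0134] v [-0.0087 -0.0039  0.0133]
0.05 5 rel stand: u [0.0119 0.0139] v [0.0012 0.0032 0.0092]
stand 602 [-0.0396  0.0448] [-0.0241  0.0205] ((460.2766418457031, -318.45184326171875), (46.08980178833008, 86.24716186523438), 4.525418281555176)
```

```bash
python3 -m pendant '[[0.72,-0.003,0.001,-0.003,0],[0.72,-0.001,0.001,-0.002,0],[0.72,0,0,0,0],[0.74,0,0,0,0],[0.77,0,0,0,0],[0.82,0,0,0,0],[0.9,0,0,0,0],[1,0,0,0,0]]' 30
python3 st.py
```

```text
clock: 32.15
position: [0.4666, -0.3197, 0.1035]
eef_rot: [177.8, -2.2, 4.0]
contact_force: [1.0, -0.1, 0.0]
finger_gap: 0.998
[ 0.4666 -0.3197  0.1035] [177.84653919  -2.21870811   3.98219084]
st_3220.png
0.03 110 rel stand: u [-0.0061  0.0098] v [-0.0113 -0.0064  0.0117]
stand 593 [-0.0397  0.0446] [-0.0242  0.0206] ((460.70672607421875, -318.52130126953125), (46.79165267944336, 85.9556884765625), 4.496654033660889)
```

```bash
ls -t pics|head -2
```

```text
st_3220.png
st_3135.png
```

View pics/st_3220.png

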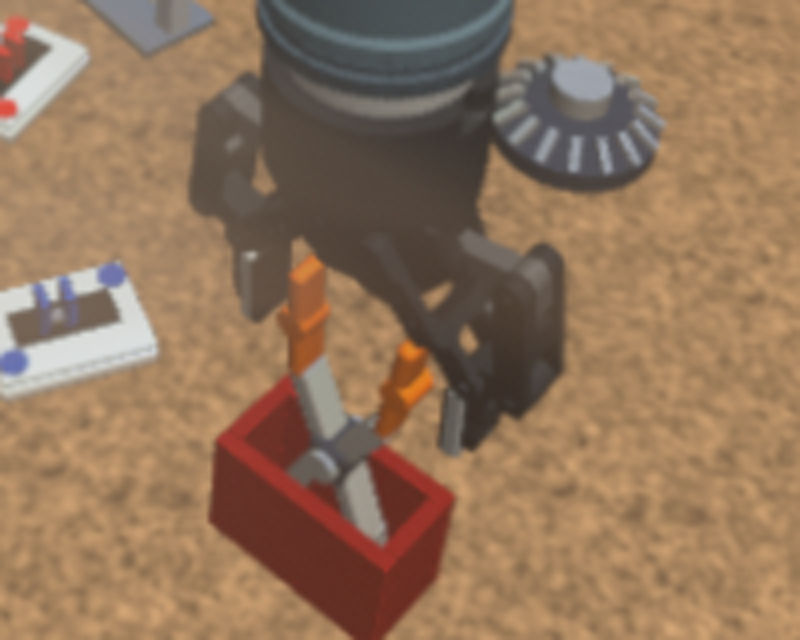

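```bash
python3 -m pendant '[[1,-0.001,0,0.01,0],[1,0,0,0.025,0],[1,0,0,0.04,0],[1,0,0,0.04,0],[1,0.005,0.03,0.015,0.3],[1,0.012,0.045,0,0.4],[1,0.012,0.045,0,0.4],[1,0.012,0.045,0,0.4]]' 30
python3 -m pendant '[[1,0.012,0.045,0,0.4],[1,0.012,0.045,0,0.3],[1,0.005,0.025,0,0],[1,0,0,0,0],[1,0,0,0,0],[1,0,0,0,0],[1,0,0,0,0],[1,0,0,0,0]]' 30
python3 - <<'E'
from meas import *
for c in("side","top"):
    im,D=bot.camera(c);save(c+"6.png",im);np.save(c+"6.npy",D);plane_dishes(c,im,D)
cv2.imwrite("pics/side6z.png",cv2.resize(cv2.imread("pics/side6.png")[130:395,190:450],None,fx=2.2,fy=2.2,interpolation=cv2.INTER_CUBIC))
E
```

```text
clock: 33.0
position: [0.5029, -0.159, 0.2444]
eef_rot: [177.6, -2.4, 10.7]
contact_force: [1.5, -1.0, -0.1]
finger_gap: 1.0
clock: 33.8
position: [0.5331, -0.0362, 0.2485]
eef_rot: [177.6, -2.7, 14.6]
contact_force: [-0.5, 0.0, 0.4]
finger_gap: 1.0
side [222. 239.] [465.6 142.3] [52.3 74.3] 177.9 0.0141
side [292. 259.] [543.6 -14.1] [74.5 52.8] 15.2 0.014
side [305. 321.] [ 453.6 -163.3] [55.2 72.6] 157.0 0.0145
top [268. 252.] [467.8 147.1] [73.6 53.1] 0.5 0.0158
top [385. 258.] [ 455.7 -160. ] [52.4 73.5] 156.8 0.0157
```

View pics/side6z.png

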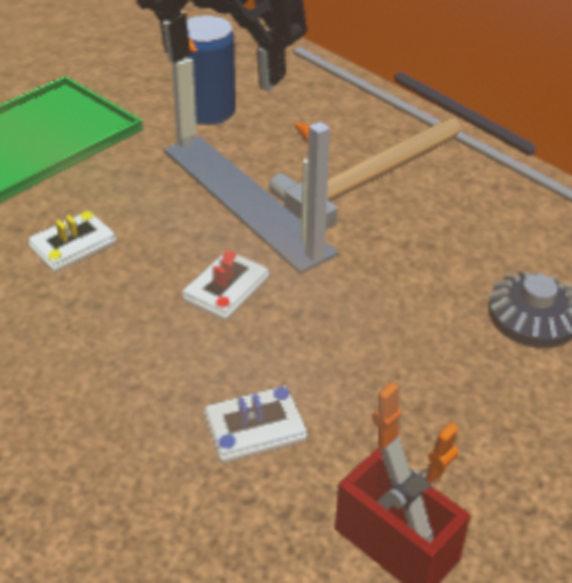

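```bash
cat > clip.py <<'E'
from meas import *
import sys
def clips(npy,L):
    P=cloud("side",np.load(npy))
    for n,x,y,a in L:
        a=np.radians(a);u=np.array([np.cos(a),np.sin(a)]);v=np.array([-u[1],u[0]])
        q=P.reshape(-1,3);d=(q[:,:2]-[x/1e3,y/1e3]);s=d@u;t=d@v
        m=(abs(s)<.022)&(abs(t)<.012)&(q[:,2]>.022)&(q[:,2]<.038)
        print(npy,n,m.sum(),"s hist(2mm from -18):",np.histogram(s[m]*1e3,np.arange(-18,20,2))[0])
clips("side0.npy",[("red",527.9,-18.5,15),("yel",464.9,143.1,0),("blue",453.1,-163.1,157)])
clips("side6.npy",[("red",543.6,-14.1,15),("yel",465.6,142.3,0),("blue",453.6,-163.3,157)])
E
python3 clip.py
```

```text
side0.npy red 75 s hist(2mm from -18): [ 0  0  6 20 10  0  0  0  0  0  0  0  7 21  6  5  0  0]
side0.npy yel 55 s hist(2mm from -18): [ 0  1  9 11  3  3  0  0  0  0  0  0  8 11  7  2  0  0]
side0.npy blue 79 s hist(2mm from -18): [ 0  0  0 10 14 18  0  1  0  0  0  0  0 10 11 15  0  0]
side6.npy red 70 s hist(2mm from -18): [ 0  0  9 20  7  3  0  0  5 15 10  1  0  0  0  0  0  0]
side6.npy yel 51 s hist(2mm from -18): [ 0  0  6 14  5  0  0  0  6 12  7  1  0  0  0  0  0  0]
side6.npy blue 80 s hist(2mm from -18): [ 0  0  0  0  0  0  1 10 13 18  0  0  0  8 15 15  0  0]
```

```bash
python3 -m pendant '[[1,0.004,0.01,-0.02,0.1],[1,0.004,0.01,-0.03,0],[1,0.002,0.004,-0.04,0],[1,0,0,-0.04,0],[1,0,0,-0.02,0],[1,0,0,-0.01,0],[1,0,0,0,0],[1,0,0,0,0]]' 30
python3 - <<'E'
from meas import *
im,D=bot.camera("side");save("side7.png",im);plane_dishes("side",im,D)
cv2.imwrite("pics/side7z.png",cv2.resize(cv2.imread("pics/side7.png")[140:310,190:400],None,fx=3.5,fy=3.5,interpolation=cv2.INTER_CUBIC))
E
```

```text
clock: 34.7
position: [0.5454, -0.0149, 0.085]
eef_rot: [177.6, -3.0, 14.8]
contact_force: [0.5, -0.4, 0.4]
finger_gap: 1.003
side [222. 239.] [465.7 143.7] [54.4 74.7] 178.7 0.014
side [292. 259.] [543.2 -14.4] [77.  52.8] 14.8 0.0141
side [305. 321.] [ 453.8 -163.1] [54.2 72.9] 157.2 0.0146
```

View pics/side7z.png

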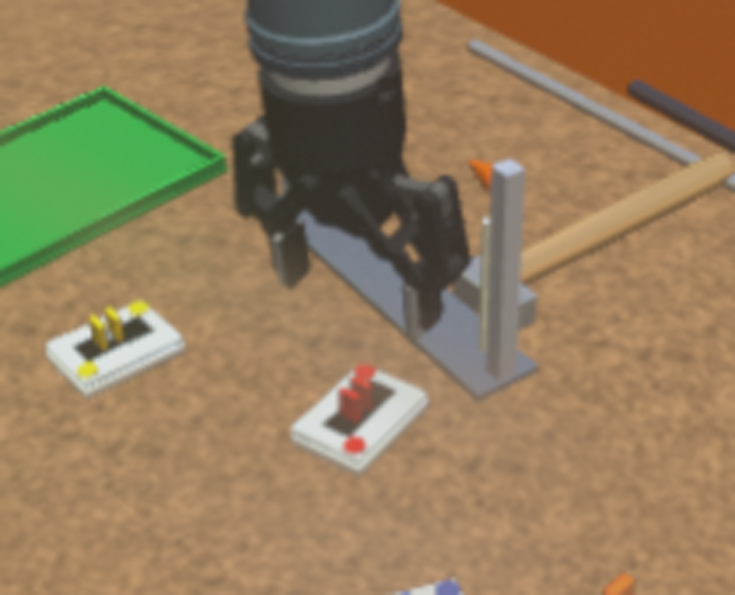

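```bash
python3 -m pendant '[[1,-0.001,0.001,-0.02,0],[1,-0.001,0.001,-0.02,0],[1,-0.001,0,-0.018,0],[1,0,0,-0.012,0],[1,0,0,-0.006,0],[1,0,0,0,0],[1,0,0,0,0],[1,0,0,0,0]]' 30
```

```text
clock: 35.55
position: [0.5509, -0.0126, 0.0158]
eef_rot: [177.4, -4.0, 14.9]
contact_force: [0.4, 0.3, 1.2]
finger_gap: 1.005
```

```bash
python3 -m pendant '[[1,-0.003,0,-0.005,0],[1,-0.003,0,-0.005,0],[1,-0.001,0,-0.004,0],[1,0,0,-0.002,0],[1,0,0,0,0],[1,0,0,0,0],[1,0,0,0,0],[1,0,0,0,0]]' 30
```

```text
clock: 36.35
position: [0.5439, -0.0126, -0.0006]
eef_rot: [177.4, -4.1, 14.9]
contact_force: [0.9, -0.4, 0.4]
finger_gap: 1.001
```

```bash
python3 -m pendant '[[0.8,0,0,0,0],[0.7,0,0,0,0],[0.6,0,0,0,0],[0.5,0,0,0,0],[0.5,0,0,0,0],[0.5,0,0,0,0],[0.5,0,0,0,0],[0.5,0,0,0,0]]' 40
python3 - <<'E'
from meas import *
im,D=bot.camera("side");save("side8.png",im);np.save("side8.npy",D)
cv2.imwrite("pics/side8z.png",cv2.resize(cv2.imread("pics/side8.png")[180:310,210:370],None,fx=4.5,fy=4.5,interpolation=cv2.INTER_CUBIC))
E
```

```text
clock: 37.15
position: [0.5441, -0.0126, 0.0]
eef_rot: [177.4, -4.1, 14.9]
contact_force: [-1.6, -0.1, 0.6]
finger_gap: 0.62
```

View pics/side8z.png

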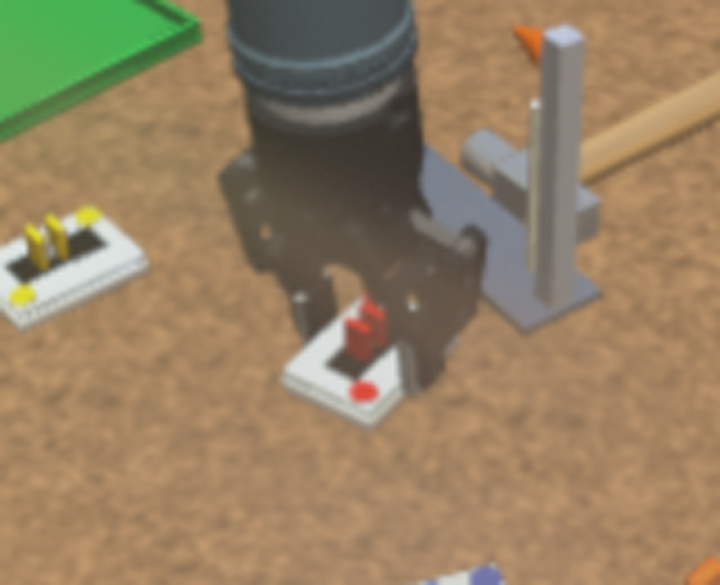

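```bash
python3 -m pendant '[[0.5,0,0,0.01,0],[0.5,0,0,0.02,0],[0.5,0,0,0.025,0],[0.5,0,0,0.025,0],[0.5,0,0.01,0.025,0],[0.5,0,0.02,0.02,-0.3],[0.5,0,0.02,0.01,-0.3],[0.5,0,0.02,0,-0.3]]' 40
python3 -m pendant '[[0.5,0.005,0.012,0,-0.3],[0.5,0.01,0.01,0,-0.3],[0.5,0.015,0.005,0,-0.3],[0.5,0.02,0,0,-0.3],[0.5,0.02,0,0,0],[0.5,0.015,0,0,0],[0.5,0.005,0,0,0],[0.5,0,0,0,0]]' 40
```

```text
clock: 38.0
position: [0.5416, 0.0551, 0.1438]
eef_rot: [177.5, -4.1, 9.7]
contact_force: [0.7, -0.4, -1.2]
finger_gap: 0.625
clock: 38.8
position: [0.6316, 0.0897, 0.1476]
eef_rot: [177.7, -4.0, 3.8]
contact_force: [0.1, 0.2, -1.1]
finger_gap: 0.62
```

```bash
python3 -m pendant '[[0.5,0.009,-0.001,-0.003,0],[0.5,0.008,-0.001,-0.002,0],[0.5,0,0,0,0],[0.5,0,0,0,0],[0.5,0,0,0,0],[0.5,0,0,0,0],[0.5,0,0,0,0],[0.5,0,0,0,0]]' 40
cat > view.py <<'E'
from meas import *
import sys
im,D=bot.camera("side");n=sys.argv[1];p,R,o=tool();print(p.round(4),o["eef_rot"].round(1))
save("view_%s.png"%n,cv2.resize(im[110:270,210:410],None,fx=4,fy=4,interpolation=cv2.INTER_CUBIC))
P=cloud("side",D);i=im.astype(int)
m=(i.min(2)>120)&(abs(P[...,0]-p[0])<.06)&(abs(P[...,1]-p[1])<.06)&(abs(P[...,2]-p[2]-.014)<.014)
q=P[m];print("dish pts",len(q),np.percentile(q,[2,50,98],axis=0).round(4).tolist())
A=np.c_[q[:,:2]-q[:,:2].mean(0),np.ones(len(q))]
for _ in range(5):
    c,*_r=np.linalg.lstsq(A,q[:,2],rcond=None);k=abs(A@c-q[:,2])<.004;A=A[k];q=q[k]
print("top plane z",c[2].round(4),"slope",c[:2].round(3),len(q))
r=cv2.minAreaRect((q[:,:2]*1000).astype(np.float32));print(r)
E
python3 view.py red
```

```text
clock: 39.6
position: [0.647, 0.0874, 0.1421]
eef_rot: [177.8, -3.8, 3.7]
contact_force: [-0.1, 1.0, -0.9]
finger_gap: 0.619
[0.6471 0.0874 0.1421] [177.8  -3.8   3.7]
dish pts 267 [[0.6083, 0.0581, 0.1464], [0.6222, 0.0744, 0.1556], [0.6818, 0.1121, 0.1605]]
top plane z 0.1555 slope [0.017 0.04 ] 177
((644.12548828125, 87.98868560791016), (73.16680908203125, 56.088016510009766), 4.500639915466309)
```

View pics/view_red.png

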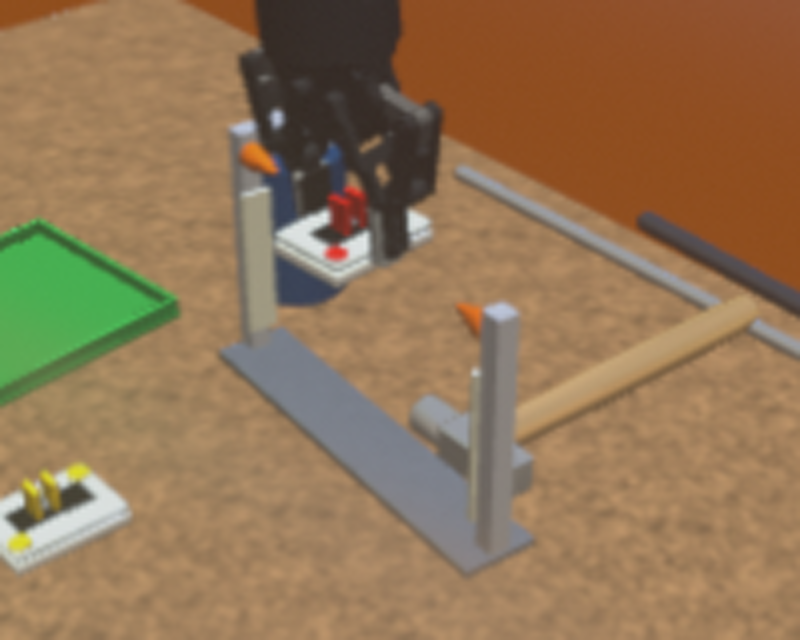

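```bash
python3 -m pendant '[[0.5,0.003,0,0.002,0],[0.5,0.002,0,0,0],[0.5,0,0,0,0],[0.5,0,0,0,0],[0.5,0,0,0,0],[0.5,0,0,0,0],[0.5,0,0,0,0],[0.5,0,0,0,0]]' 40
python3 -m pendant '[[0.5,0,0,0,0],[0.5,0,0,0,0],[0.5,0,0,0,0],[0.5,0,0,0,0],[0.5,0,0,0,0],[0.5,0,0,0,0],[0.5,0,0,0,0],[0.5,0,0,0,0]]' 40
python3 -m pendant '[[0.5,0,0,0,0],[0.5,0,0,0,0],[0.5,0,0,0,0],[0.5,0,0,0,0],[0.5,0,0,0,0],[0.5,0,0,0,0],[0.5,0,0,0,0],[0.5,0,0,0,0]]' 40
python3 view.py redb
python3 - <<'E'
from h import *
im,D=bot.camera("top");save("top9.png",im)
for c in("top","side"):
    print(c,[(x["pixel"],x["p"]) for x in bot.spot_point(c,"view_mark")[:1]],[(x["pixel"],x["p"]) for x in bot.spot_point(c,"dish_red_mid")[:1]])
print(proj("side",[.651,.0865,.15]),proj("top",[.651,.0865,.15]))
E
```

```text
clock: 40.45
position: [0.6525, 0.0875, 0.1444]
eef_rot: [177.8, -3.8, 3.7]
contact_force: [-0.3, -0.5, -1.6]
finger_gap: 0.618
clock: 41.25
position: [0.6524, 0.0876, 0.1443]
eef_rot: [177.8, -3.8, 3.7]
contact_force: [1.1, -0.2, -1.9]
finger_gap: 0.614
clock: 42.05
position: [0.6525, 0.0875, 0.1443]
eef_rot: [177.8, -3.8, 3.7]
contact_force: [0.1, 0.3, -1.5]
finger_gap: 0.618
[0.6524 0.0875 0.1443] [177.8  -3.8   3.7]
dish pts 264 [[0.6135, 0.0588, 0.1485], [0.6281, 0.0755, 0.1578], [0.6879, 0.1103, 0.1617]]
top plane z 0.1576 slope [0.033 0.068] 193
((651.1309814453125, 86.4719467163086), (75.09842681884766, 54.12287139892578), 3.787740707397461)
top [([287.6, 175.5], 0.78)] [([286.1, 174.7], 0.54)]
side [] [([298.8, 167.4], 0.72)]
[[299.29415919 168.12387277]] [[288.57152977 175.30652542]]
```

Still and centred: the networks' view_mark pixel and dish_red_mid pixel agree within 2 px. I'll keep holding.

```bash
for i in 1; do python3 -m pendant '[[0.5,0,0,0,0],[0.5,0,0,0,0],[0.5,0,0,0,0],[0.5,0,0,0,0],[0.5,0,0,0,0],[0.5,0,0,0,0],[0.5,0,0,0,0],[0.5,0,0,0,0]]' 40; done
python3 -m pendant '[[0.5,0,0,0,0],[0.5,0,0,0,0],[0.5,0,0,0,0],[0.5,0,0,0,0],[0.5,0,0,0,0],[0.5,0,0,0,0],[0.5,0,0,0,0],[0.5,0,0,0,0]]' 40
python3 -m pendant '[[0.5,0,0,0,0],[0.5,0,0,0,0],[0.5,0,0,0,0],[0.5,0,0,0,0],[0.5,0,0,0,0],[0.5,0,0,0,0],[0.5,0,0,0,0],[0.5,0,0,0,0]]' 40
python3 -m pendant '[[0.5,0,0,0,0],[0.5,0,0,0,0],[0.5,0,0,0,0],[0.5,0,0,0,0],[0.5,0,0,0,0],[0.5,0,0,0,0],[0.5,0,0,0,0],[0.5,0,0,0,0]]' 40
python3 -m pendant '[[0.5,0,0,0,0],[0.5,0,0,0,0],[0.5,0,0,0,0],[0.5,0,0,0,0],[0.5,0,0,0,0],[0.5,0,0,0,0],[0.5,0,0,0,0],[0.5,0,0,0,0]]' 40
```

```text
clock: 43.15
position: [0.6525, 0.0875, 0.1443]
eef_rot: [177.8, -3.8, 3.7]
contact_force: [0.1, -0.7, -0.6]
finger_gap: 0.62
clock: 43.95
position: [0.6525, 0.0875, 0.1444]
eef_rot: [177.8, -3.8, 3.7]
contact_force: [-0.2, 0.7, -1.3]
finger_gap: 0.62
clock: 44.75
position: [0.6525, 0.0875, 0.1443]
eef_rot: [177.8, -3.8, 3.7]
contact_force: [1.3, 0.7, -2.2]
finger_gap: 0.621
clock: 45.55
position: [0.6524, 0.0875, 0.1443]
eef_rot: [177.8, -3.8, 3.7]
contact_force: [0.3, -0.4, -0.6]
finger_gap: 0.619
clock: 46.35
position: [0.6525, 0.0875, 0.1443]
eef_rot: [177.8, -3.8, 3.7]
contact_force: [1.1, -0.6, -1.6]
finger_gap: 0.624
```

```bash
python3 -m pendant '[[0.5,-0.01,0,0,0],[0.5,-0.025,0,0,0],[0.5,-0.03,0,0,0],[0.5,-0.03,0.005,0,0],[0.5,-0.01,0.02,0,0],[0.5,0,0.035,0,0],[0.5,0,0.04,0,0],[0.5,0,0.04,0,0]]' 40
python3 -m pendant '[[0.5,0.005,0.04,0,0.1],[0.5,0.01,0.04,0,0.1],[0.5,0.01,0.03,0,0],[0.5,0.01,0.01,0,0],[0.5,0,0,0,0],[0.5,0,0,0,0],[0.5,0,0,0,0],[0.5,0,0,0,0]]' 40
```

```text
clock: 47.15
position: [0.5375, 0.2221, 0.145]
eef_rot: [177.7, -3.7, 2.9]
contact_force: [0.3, 0.2, -1.5]
finger_gap: 0.622
clock: 47.95
position: [0.565, 0.3522, 0.144]
eef_rot: [177.9, -3.4, 4.5]
contact_force: [-0.6, -0.2, -1.3]
finger_gap: 0.623
```

```bash
python3 -m pendant '[[0.5,0.008,0.001,-0.01,0],[0.5,0.008,0.001,-0.02,0],[0.5,0.005,0.001,-0.025,0],[0.5,0,0,-0.025,0],[0.5,0,0,-0.015,0],[0.5,0,0,-0.005,0],[0.5,0,0,0,0],[0.5,0,0,0,0]]' 40
cat > tr.py <<'E'
from meas import *
import sys
tc=np.array([.494,.3475]);a=np.radians(4.9);u=np.array([np.cos(a),np.sin(a)]);v=np.array([-u[1],u[0]])
p,R,o=tool();d=p[:2]-tc;print("TCP",p.round(4),o["eef_rot"].round(1),"in tray",(d@u).round(4),(d@v).round(4))
for c in("side","top"):
    im,D=bot.camera(c);P=cloud(c,D);save("tr_%s_%d.png"%(c,round(o["clock"]*100)),cv2.resize(im[140:260,110:270] if c=="side" else im[160:320,140:300],None,fx=4,fy=4,interpolation=cv2.INTER_CUBIC))
    hsv=cv2.cvtColor(im,cv2.COLOR_RGB2HSV);g=(hsv[...,0]>45)&(hsv[...,0]<75)&(hsv[...,1]>120)&(abs(P[...,2]-.015)<.004)&(P[...,1]>.2)
    q=P[g][:,:2];print(c,"rim",cv2.minAreaRect((q*1000).astype(np.float32)))
    i=im.astype(int);m=(i.min(2)>130)&(P[...,2]>.012)&(P[...,2]<.09)&(abs((P[...,:2]-tc)@u)<.16)&(abs((P[...,:2]-tc)@v)<.09)
    for mk,s,cc in comps(m,60):
        q=P[mk];r=cv2.minAreaRect((q[:,:2]*1000).astype(np.float32));e=np.array(r[0])/1e3-tc;print(c,"dish",r,"z",np.median(q[:,2]).round(4),"tray xy",(e@u).round(3),(e@v).round(3))
E
python3 tr.py;ls -t pics|head -2
```

```text
clock: 48.75
position: [0.5898, 0.3505, 0.0397]
eef_rot: [177.9, -3.5, 4.1]
contact_force: [0.0, -0.3, -1.1]
finger_gap: 0.623
TCP [0.5898 0.3505 0.0397] [177.9  -3.5   4.1] in tray 0.0957 -0.0052
side rim ((493.1793212890625, 346.9896240234375), (300.29132080078125, 163.38235473632812), 5.460592746734619)
side dish ((567.7634887695312, 349.41778564453125), (63.033939361572266, 33.27313232421875), 88.34956359863281) z 0.0532 tray xy 0.074 -0.004
top rim ((495.1815490722656, 349.14569091796875), (294.95880126953125, 158.99679565429688), 5.18596887588501)
top dish ((619.6372680664062, 345.31890869140625), (19.6777400970459, 38.360198974609375), 0.003568245330825448) z 0.0552 tray xy 0.125 -0.013
top dish ((567.3635864257812, 349.4347839355469), (26.13475799560547, 52.086124420166016), 4.202096462249756) z 0.0551 tray xy 0.073 -0.004
tr_top_4875.png
tr_side_4875.png
```

```bash
python3 -m pendant '[[0.5,-0.001,0.002,-0.01,0],[0.5,-0.001,0.002,-0.01,0],[0.5,-0.001,0,-0.006,0],[0.5,0,0,-0.004,0],[0.5,0,0,-0.002,0],[0.5,0,0,0,0],[0.5,0,0,0,0],[0.5,0,0,0,0]]' 40
```

```text
clock: 49.65
position: [0.5872, 0.3564, 0.0069]
eef_rot: [178.0, -3.6, 4.1]
contact_force: [0.2, 0.7, -0.5]
finger_gap: 0.623
```

```bash
python3 -m pendant '[[0.5,0,0,-0.002,0],[0.5,0,0,-0.001,0],[0.5,0,0,0,0],[0.65,0,0,0,0],[0.7,0,0,0,0],[0.8,0,0,0,0],[0.9,0,0,0,0],[1,0,0,0,0]]' 40
python3 -m pendant '[[1,0,0,0,0],[1,0,0,0.01,0],[1,0,0,0.03,0],[1,0,0,0.045,0],[1,0,0,0.04,0],[1,-0.01,0,0.03,0],[1,-0.02,-0.03,0.02,0],[1,-0.02,-0.04,0,0]]' 40
python3 tr.py;ls -t pics|head -2
```

```text
clock: 50.45
position: [0.5887, 0.3568, 0.0062]
eef_rot: [178.1, -3.8, 4.1]
contact_force: [-0.3, 0.0, 0.1]
finger_gap: 0.999
clock: 51.25
position: [0.5385, 0.2892, 0.1904]
eef_rot: [178.2, -4.0, 4.5]
contact_force: [1.0, -0.6, -0.2]
finger_gap: 1.002
TCP [0.5385 0.2892 0.1904] [178.2  -4.    4.5] in tray 0.0393 -0.0618
side rim ((493.550537109375, 346.58465576171875), (300.0240783691406, 163.63670349121094), 5.5138397216796875)
side dish ((587.2341918945312, 353.09783935546875), (76.07240295410156, 54.10146713256836), 3.838006019592285) z 0.0186 tray xy 0.093 -0.002
top rim ((495.3531494140625, 349.1572265625), (294.93768310546875, 158.66943359375), 5.0257887840271)
top dish ((600.5183715820312, 358.5704650878906), (54.65867614746094, 54.6768798828125), 2.6046628952026367) z 0.0208 tray xy 0.107 0.002
tr_top_5125.png
tr_side_5125.png
```

```bash
python3 -m pendant '[[1,-0.015,-0.03,0,-0.4],[1,-0.02,-0.04,0,-0.5],[1,-0.018,-0.035,0,0],[1,-0.01,-0.02,-0.01,0],[1,0,0,-0.02,0],[1,0,0,-0.03,0],[1,0,0,-0.02,0],[1,0,0,0,0]]' 40
python3 - <<'E'
from meas import *
for c in("side","top"):
    im,D=bot.camera(c);save(c+"10.png",im);np.save(c+"10.npy",D);plane_dishes(c,im,D)
print(tool()[2]["position"])
cv2.imwrite("pics/side10z.png",cv2.resize(cv2.imread("pics/side10.png")[130:395,150:450],None,fx=2.2,fy=2.2,interpolation=cv2.INTER_CUBIC))
E
```

```text
clock: 52.15
position: [0.4704, 0.1533, 0.1108]
eef_rot: [178.5, -3.8, -1.1]
contact_force: [-0.7, 0.4, 0.4]
finger_gap: 1.002
side [222. 239.] [465.1 143.5] [54.8 75. ] 175.7 0.0141
side [305. 321.] [ 453.6 -163. ] [54.9 72.4] 156.2 0.0147
top [312. 184.] [659.   33.6] [162.9  72.1] 83.7 0.0127
top [190. 205.] [590.1 359.6] [76.1 57.1] 3.6 0.0186
top [271. 241.] [498.7 139.9] [48.9 27.6] 53.2 0.0155
top [385. 257.] [ 455.9 -160.2] [52.7 75.2] 157.9 0.0158
top [272. 263.] [441.5 139.9] [21.  35.1] 90.6 0.0163
[0.47188737 0.15363824 0.11263193]
```

View pics/side10z.png

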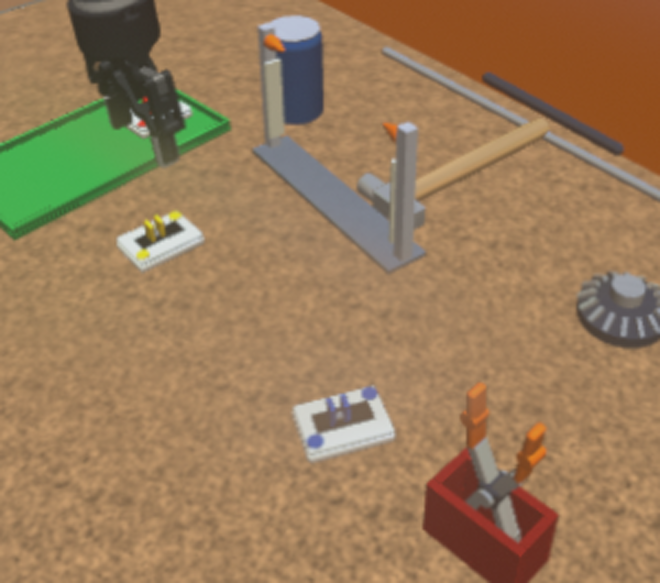

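```bash
python3 -m pendant '[[1,-0.003,-0.004,-0.02,0.1],[1,-0.003,-0.004,-0.025,0.1],[1,-0.001,0,-0.025,0],[1,-0.001,0,-0.015,0],[1,0,0,-0.01,0],[1,0,0,-0.005,0],[1,0,0,0,0],[1,0,0,0,0]]' 40
```

```text
clock: 53.05
position: [0.4734, 0.1502, 0.019]
eef_rot: [179.1, -5.0, 0.1]
contact_force: [-0.3, 0.1, 0.5]
finger_gap: 1.001
```

```bash
python3 -m pendant '[[1,-0.003,-0.003,-0.006,0],[1,-0.003,-0.002,-0.006,0],[1,-0.002,0,-0.005,0],[1,0,0,-0.002,0],[1,0,0,0,0],[1,0,0,0,0],[1,0,0,0,0],[1,0,0,0,0]]' 40
python3 v.py yg 160 180
```

```text
clock: 53.85
position: [0.4657, 0.1452, -0.0002]
eef_rot: [179.1, -5.1, 0.1]
contact_force: [-0.1, 0.8, -0.6]
finger_gap: 0.997
```

View pics/s_yg.png

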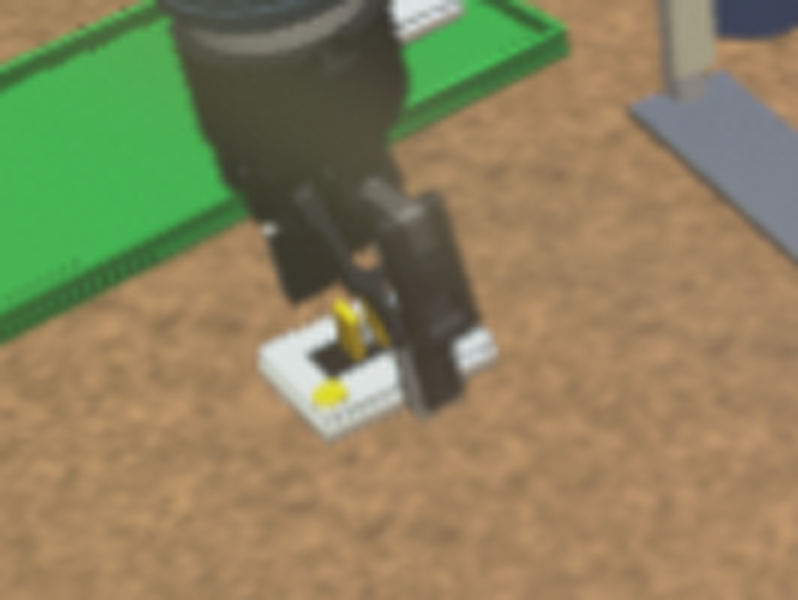

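Fingers straddle the yellow dish. I'll close, then lift.

```bash
python3 -m pendant '[[0.8,0,0,0,0],[0.7,0,0,0,0],[0.6,0,0,0,0],[0.5,0,0,0,0],[0.5,0,0,0,0],[0.5,0,0,0,0],[0.5,0,0,0,0],[0.5,0,0,0,0]]' 40
python3 -m pendant '[[0.5,0,0,0.01,0],[0.5,0,0,0.02,0],[0.5,0,0,0.025,0],[0.5,0,0,0.025,0],[0.5,0,-0.005,0.025,0],[0.5,0.01,-0.015,0.02,0],[0.5,0.015,-0.015,0.01,0],[0.5,0.02,-0.01,0,0]]' 40
python3 -m pendant '[[0.5,0.025,-0.008,0,0],[0.5,0.025,0,0,0],[0.5,0.025,0,0,0],[0.5,0.025,0,0,0],[0.5,0.02,0,0,0],[0.5,0.01,0,0,0],[0.5,0,0,0,0],[0.5,0,0,0,0]]' 40
```

```text
clock: 54.7
position: [0.4659, 0.1454, 0.0003]
eef_rot: [179.2, -5.1, 0.1]
contact_force: [0.5, -1.3, 0.6]
finger_gap: 0.624
clock: 55.5
position: [0.5061, 0.0999, 0.1427]
eef_rot: [179.2, -4.7, 0.2]
contact_force: [0.3, -0.7, -0.9]
finger_gap: 0.623
clock: 56.3
position: [0.6395, 0.0882, 0.1469]
eef_rot: [179.1, -4.6, -0.0]
contact_force: [0.3, -0.8, -1.7]
finger_gap: 0.618
```

```bash
python3 -m pendant '[[0.5,0.008,0,-0.002,0],[0.5,0.006,0,-0.001,0],[0.5,0,0,0,0],[0.5,0,0,0,0],[0.5,0,0,0,0],[0.5,0,0,0,0],[0.5,0,0,0,0],[0.5,0,0,0,0]]' 40
python3 view.py yel
```

```text
clock: 57.1
position: [0.6518, 0.0888, 0.1438]
eef_rot: [179.1, -4.4, -0.0]
contact_force: [-0.5, -0.1, -1.6]
finger_gap: 0.619
[0.6519 0.0888 0.1438] [179.1  -4.4  -0. ]
dish pts 264 [[0.6133, 0.0604, 0.1478], [0.6276, 0.0757, 0.157], [0.6859, 0.1132, 0.1601]]
top plane z 0.1566 slope [0.019 0.059] 185
((650.8104858398438, 88.01640319824219), (75.17310333251953, 55.79530715942383), 0.9553600549697876)
```

View pics/view_yel.png

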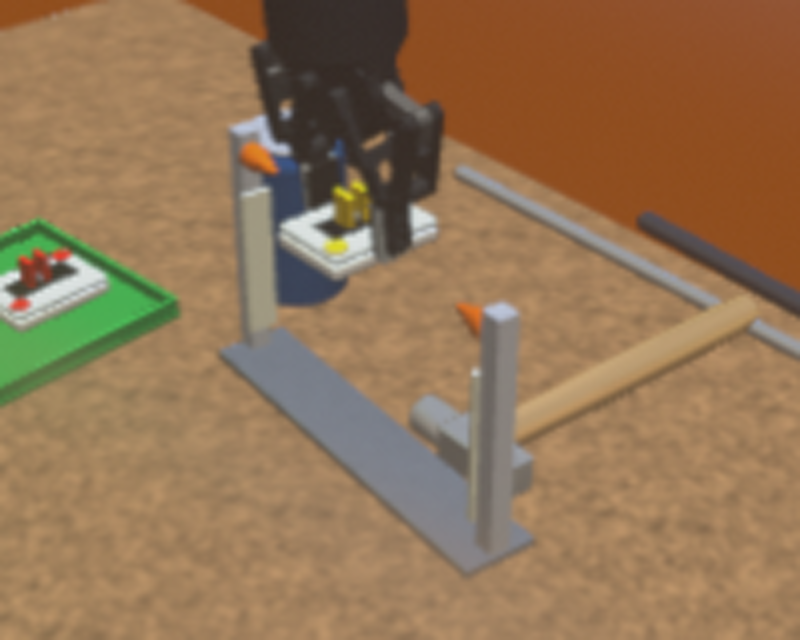

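The yellow dish is level between the pointers, and red lies in the tray. I'll hold.

```bash
python3 -m pendant '[[0.5,0,0,0,0],[0.5,0,0,0,0],[0.5,0,0,0,0],[0.5,0,0,0,0],[0.5,0,0,0,0],[0.5,0,0,0,0],[0.5,0,0,0,0],[0.5,0,0,0,0]]' 40
python3 -m pendant '[[0.5,0,0,0,0],[0.5,0,0,0,0],[0.5,0,0,0,0],[0.5,0,0,0,0],[0.5,0,0,0,0],[0.5,0,0,0,0],[0.5,0,0,0,0],[0.5,0,0,0,0]]' 40
python3 -m pendant '[[0.5,0,0,0,0],[0.5,0,0,0,0],[0.5,0,0,0,0],[0.5,0,0,0,0],[0.5,0,0,0,0],[0.5,0,0,0,0],[0.5,0,0,0,0],[0.5,0,0,0,0]]' 40
python3 -m pendant '[[0.5,0,0,0,0],[0.5,0,0,0,0],[0.5,0,0,0,0],[0.5,0,0,0,0],[0.5,0,0,0,0],[0.5,0,0,0,0],[0.5,0,0,0,0],[0.5,0,0,0,0]]' 40
python3 -m pendant '[[0.5,0,0,0,0],[0.5,0,0,0,0],[0.5,0,0,0,0],[0.5,0,0,0,0],[0.5,0,0,0,0],[0.5,0,0,0,0],[0.5,0,0,0,0],[0.5,0,0,0,0]]' 40
python3 -m pendant '[[0.5,0,0,0,0],[0.5,0,0,0,0],[0.5,0,0,0,0],[0.5,0,0,0,0],[0.5,0,0,0,0],[0.5,0,0,0,0],[0.5,0,0,0,0],[0.5,0,0,0,0]]' 40
python3 -m pendant '[[0.5,0,0,0,0],[0.5,0,0,0,0],[0.5,0,0,0,0],[0.5,0,0,0,0],[0.5,0,0,0,0],[0.5,0,0,0,0],[0.5,0,0,0,0],[0.5,0,0,0,0]]' 40
```

```text
clock: 57.95
position: [0.6518, 0.0888, 0.1438]
eef_rot: [179.1, -4.4, -0.0]
contact_force: [0.0, 0.6, -1.9]
finger_gap: 0.621
clock: 58.75
position: [0.6518, 0.0888, 0.1438]
eef_rot: [179.1, -4.4, -0.0]
contact_force: [-0.1, -0.3, -2.0]
finger_gap: 0.62
clock: 59.55
position: [0.6518, 0.0888, 0.1438]
eef_rot: [179.1, -4.4, -0.0]
contact_force: [-0.3, -0.3, -1.9]
finger_gap: 0.615
clock: 60.35
position: [0.6518, 0.0888, 0.1438]
eef_rot: [179.1, -4.4, -0.0]
contact_force: [0.3, -1.0, -1.3]
finger_gap: 0.62
clock: 61.15
position: [0.6519, 0.0888, 0.1438]
eef_rot: [179.1, -4.4, -0.0]
contact_force: [0.6, 0.3, -1.8]
finger_gap: 0.621
clock: 61.95
position: [0.6518, 0.0887, 0.1438]
eef_rot: [179.1, -4.4, -0.0]
contact_force: [0.1, 0.2, -1.6]
finger_gap: 0.62
clock: 62.75
position: [0.6518, 0.0888, 0.1438]
eef_rot: [179.1, -4.4, -0.0]
contact_force: [-0.6, -0.3, -1.9]
finger_gap: 0.624
```

```bash
python3 -m pendant '[[0.5,-0.01,0,0,0],[0.5,-0.025,0,0,0],[0.5,-0.035,0,0,0],[0.5,-0.03,0.005,0,0.2],[0.5,-0.02,0.02,0,0.2],[0.5,-0.01,0.035,0,0.2],[0.5,-0.005,0.04,0,0.2],[0.5,0,0.04,0,0.2]]' 40
python3 -m pendant '[[0.5,0,0.04,0,0],[0.5,0,0.04,0,0],[0.5,0,0.03,0,0],[0.5,0,0.01,0,0],[0.5,0,0,0,0],[0.5,0,0,0,0],[0.5,0,0,0,0],[0.5,0,0,0,0]]' 40
```

```text
clock: 63.55
position: [0.5059, 0.2234, 0.1442]
eef_rot: [179.1, -4.3, 4.4]
contact_force: [0.6, 0.1, -1.5]
finger_gap: 0.621
clock: 64.35
position: [0.5, 0.3489, 0.1441]
eef_rot: [179.2, -4.1, 4.7]
contact_force: [0.7, -0.9, -1.7]
finger_gap: 0.622
```

```bash
python3 -m pendant '[[0.5,-0.005,0,-0.01,0],[0.5,-0.003,0,-0.025,0],[0.5,-0.002,0,-0.025,0],[0.5,-0.001,0,-0.02,0],[0.5,0,0,-0.015,0],[0.5,0,0,-0.005,0],[0.5,0,0,0,0],[0.5,0,0,0,0]]' 40
```

```text
clock: 65.15
position: [0.4887, 0.3428, 0.0395]
eef_rot: [179.1, -4.2, 4.2]
contact_force: [-0.2, 0.7, -2.0]
finger_gap: 0.623
```

```bash
python3 -m pendant '[[0.5,0.002,0.003,-0.01,0],[0.5,0.002,0.002,-0.01,0],[0.5,0,0,-0.007,0],[0.5,0,0,-0.004,0],[0.5,0,0,-0.003,0],[0.5,0,0,0,0],[0.5,0,0,0,0],[0.5,0,0,0,0]]' 40
python3 tr.py
```

```text
clock: 65.95
position: [0.4948, 0.3498, 0.0057]
eef_rot: [179.3, -4.3, 4.2]
contact_force: [-0.6, -1.2, -0.5]
finger_gap: 0.621
TCP [0.4948 0.3498 0.0057] [179.3  -4.3   4.2] in tray 0.001 0.0022
side rim ((494.2662658691406, 347.0301818847656), (300.6764831542969, 163.68409729003906), 5.164961338043213)
side dish ((588.3753051757812, 352.8018493652344), (76.73307800292969, 54.4349479675293), 4.203527450561523) z 0.0184 tray xy 0.094 -0.003
side dish ((471.7486267089844, 346.4244689941406), (31.65714454650879, 57.21747970581055), 1.2343870401382446) z 0.019 tray xy -0.022 0.001
top rim ((495.47491455078125, 348.5439147949219), (295.1055603027344, 157.82687377929688), 4.885281562805176)
top dish ((589.7396240234375, 357.50408935546875), (75.81085205078125, 54.71982955932617), 5.073794364929199) z 0.0207 tray xy 0.096 0.002
top dish ((527.1483764648438, 342.67694091796875), (64.57991790771484, 24.672653198242188), 71.07650756835938) z 0.021 tray xy 0.033 -0.008
top dish ((466.5322570800781, 336.1912536621094), (19.147249221801758, 36.79233932495117), 29.42941665649414) z 0.0208 tray xy -0.028 -0.009
```

Yellow is at floor height. I'll release it and retreat towards blue.

```bash
python3 -m pendant '[[0.5,0,0,-0.001,0],[0.5,0,0,0,0],[0.65,0,0,0,0],[0.7,0,0,0,0],[0.8,0,0,0,0],[0.9,0,0,0,0],[1,0,0,0,0],[1,0,0,0,0]]' 40
python3 -m pendant '[[1,0,0,0.01,0],[1,0,0,0.03,0],[1,0,0,0.045,0],[1,0,0,0.045,0],[1,0,-0.01,0.03,0],[1,0,-0.03,0.02,0],[1,0,-0.045,0,0],[1,0,-0.045,0,0]]' 40
python3 -m pendant '[[1,0,-0.045,0,-1.3],[1,0,-0.045,0,-1.3],[1,-0.003,-0.045,0,-1.3],[1,-0.003,-0.045,0,-1.3],[1,-0.003,-0.045,0,0],[1,-0.003,-0.045,0,0],[1,-0.003,-0.045,0,0],[1,-0.003,-0.04,0,0]]' 40
python3 - <<'E'
from meas import *
for c in("side","top"):
    im,D=bot.camera(c);save(c+"11.png",im);np.save(c+"11.npy",D);plane_dishes(c,im,D)
print(tool()[2]["position"])
E
```

```text
clock: 66.85
position: [0.4956, 0.35, 0.0054]
eef_rot: [179.3, -4.4, 4.2]
contact_force: [1.0, 0.1, -0.5]
finger_gap: 1.003
clock: 67.65
position: [0.4945, 0.2223, 0.1962]
eef_rot: [179.5, -4.6, 4.7]
contact_force: [-0.3, -0.3, -0.0]
finger_gap: 0.996
clock: 68.45
position: [0.4742, -0.1467, 0.2024]
eef_rot: [-179.9, -4.8, -22.5]
contact_force: [0.6, 0.5, 0.2]
finger_gap: 1.001
side [205. 189.] [541.6 350.7] [169.2  58. ] 4.2 0.0182
side [305. 321.] [ 453.2 -163.5] [53.3 73.2] 157.2 0.0146
top [315. 184.] [650.   19.7] [120.3  64.5] 63.5 0.0125
top [191. 205.] [590.  357.6] [75.9 53.7] 4.5 0.0187
top [192. 240.] [496.1 350.3] [78.6 54.1] 4.5 0.0188
[ 0.47325999 -0.15152368  0.20315054]
```

View pics/side11.png

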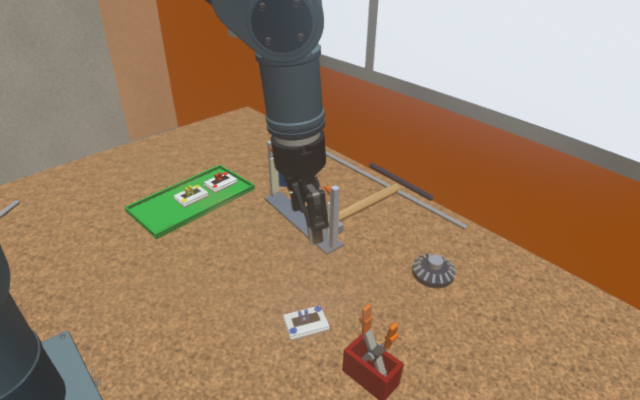

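```bash
python3 -m pendant '[[1,-0.007,-0.003,-0.02,-0.1],[1,-0.007,-0.003,-0.035,0],[1,-0.004,-0.002,-0.04,0],[1,-0.002,-0.001,-0.035,0],[1,0,0,-0.02,0],[1,0,0,-0.01,0],[1,0,0,0,0],[1,0,0,0,0]]' 40
```

```text
clock: 69.35
position: [0.4548, -0.1595, 0.0421]
eef_rot: [-179.7, -5.3, -23.8]
contact_force: [0.8, -0.3, 0.4]
finger_gap: 1.003
```

```bash
python3 -m pendant '[[1,-0.001,0,-0.01,0.1],[1,-0.001,0,-0.012,0],[1,-0.001,0,-0.01,0],[1,0,-0.001,-0.006,0],[1,0,0,-0.003,0],[1,0,0,0,0],[1,0,0,0,0],[1,0,0,0,0]]' 40
python3 v.py bg 240 250
```

```text
clock: 70.15
position: [0.4581, -0.1601, 0.0063]
eef_rot: [-179.5, -6.0, -23.1]
contact_force: [-0.2, -0.6, -0.4]
finger_gap: 0.994
```

View pics/s_bg.png

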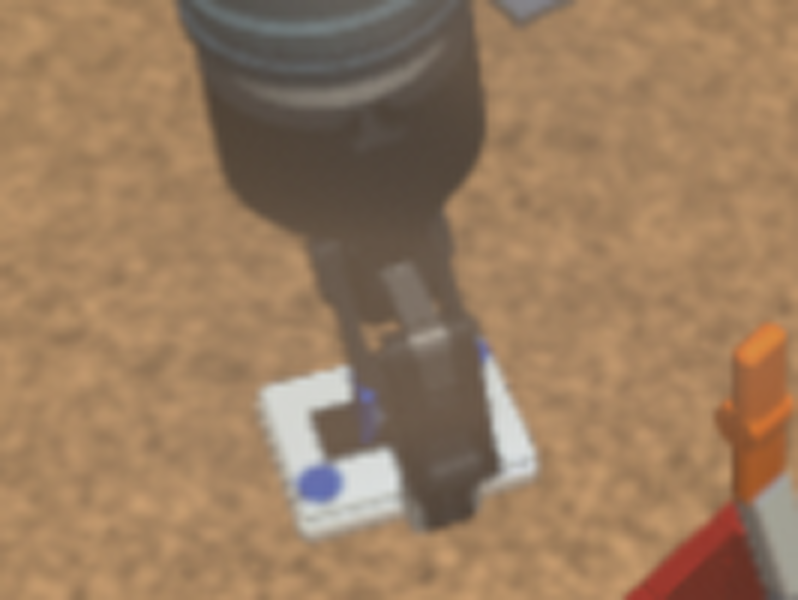

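```bash
python3 -m pendant '[[1,-0.002,-0.001,-0.003,0],[1,-0.002,-0.001,-0.003,0],[1,0,0,-0.001,0],[0.8,0,0,0,0],[0.7,0,0,0,0],[0.6,0,0,0,0],[0.5,0,0,0,0],[0.5,0,0,0,0]]' 40
python3 -m pendant '[[0.5,0,0,0,0],[0.5,0,0,0,0],[0.5,0,0,0,0],[0.5,0,0,0.01,0],[0.5,0,0,0.02,0],[0.5,0,0,0.025,0],[0.5,0,0,0.025,0],[0.5,0,0,0.025,0]]' 40
```

```text
clock: 71.0
position: [0.4535, -0.1623, -0.0009]
eef_rot: [-179.5, -6.0, -23.1]
contact_force: [0.7, -0.3, -0.7]
finger_gap: 0.625
clock: 71.8
position: [0.4496, -0.1611, 0.104]
eef_rot: [-179.6, -5.4, -23.1]
contact_force: [0.5, 0.4, -1.5]
finger_gap: 0.622
```

```bash
python3 -m pendant '[[0.5,0.005,0.02,0.02,0.5],[0.5,0.01,0.03,0.015,0.6],[0.5,0.012,0.035,0.004,0.6],[0.5,0.012,0.035,0,0.6],[0.5,0.012,0.035,0,0.6],[0.5,0.012,0.035,0,0.6],[0.5,0.012,0.03,0,0.6],[0.5,0.012,0.015,0,0.5]]' 40
python3 -m pendant '[[0.5,0.015,0,0,0],[0.5,0.015,0,0,0],[0.5,0.02,0,0,0],[0.5,0.02,0,0,0],[0.5,0.015,0,0,0],[0.5,0.005,0,0,0],[0.5,0,0,0,0],[0.5,0,0,0,0]]' 40
```

```text
clock: 72.6
position: [0.5361, 0.0817, 0.1469]
eef_rot: [-179.5, -5.6, 0.4]
contact_force: [0.2, -0.2, -1.8]
finger_gap: 0.62
clock: 73.4
position: [0.6254, 0.0878, 0.1427]
eef_rot: [-179.4, -5.1, 1.0]
contact_force: [0.3, 0.2, -1.8]
finger_gap: 0.624
```

```bash
python3 -m pendant '[[0.5,0.01,0,0,0],[0.5,0.01,0,0,0],[0.5,0.005,0,0.001,0],[0.5,0,0,0,0],[0.5,0,0,0,0],[0.5,0,0,0,0],[0.5,0,0,0,0],[0.5,0,0,0,0]]' 40
python3 view.py blue
```

```text
clock: 74.2
position: [0.6505, 0.088, 0.1436]
eef_rot: [-179.4, -4.9, 1.0]
contact_force: [-0.2, 0.4, -1.7]
finger_gap: 0.621
[0.6505 0.088  0.1436] [-179.4   -4.9    1. ]
dish pts 261 [[0.6124, 0.0592, 0.1489], [0.6258, 0.0742, 0.1582], [0.6848, 0.1109, 0.1615]]
top plane z 0.1576 slope [0.013 0.075] 189
((649.328857421875, 87.02328491210938), (76.39115905761719, 56.49733352661133), 1.088573932647705)
```

View pics/view_blue.png

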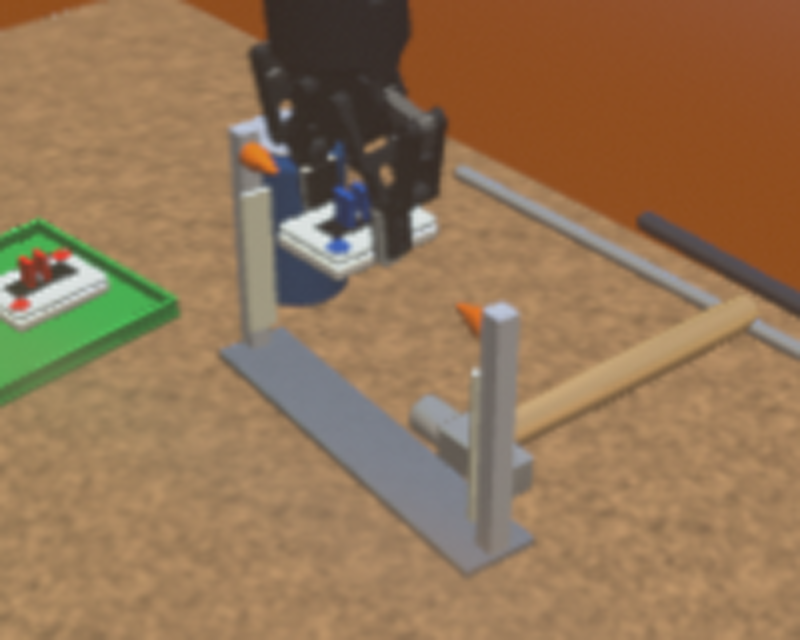

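The blue dish is level at the same spot as the other two. I'll hold.

```bash
python3 -m pendant '[[0.5,0,0,0,0],[0.5,0,0,0,0],[0.5,0,0,0,0],[0.5,0,0,0,0],[0.5,0,0,0,0],[0.5,0,0,0,0],[0.5,0,0,0,0],[0.5,0,0,0,0]]' 40
python3 -m pendant '[[0.5,0,0,0,0],[0.5,0,0,0,0],[0.5,0,0,0,0],[0.5,0,0,0,0],[0.5,0,0,0,0],[0.5,0,0,0,0],[0.5,0,0,0,0],[0.5,0,0,0,0]]' 40
python3 -m pendant '[[0.5,0,0,0,0],[0.5,0,0,0,0],[0.5,0,0,0,0],[0.5,0,0,0,0],[0.5,0,0,0,0],[0.5,0,0,0,0],[0.5,0,0,0,0],[0.5,0,0,0,0]]' 40
python3 -m pendant '[[0.5,0,0,0,0],[0.5,0,0,0,0],[0.5,0,0,0,0],[0.5,0,0,0,0],[0.5,0,0,0,0],[0.5,0,0,0,0],[0.5,0,0,0,0],[0.5,0,0,0,0]]' 40
python3 -m pendant '[[0.5,0,0,0,0],[0.5,0,0,0,0],[0.5,0,0,0,0],[0.5,0,0,0,0],[0.5,0,0,0,0],[0.5,0,0,0,0],[0.5,0,0,0,0],[0.5,0,0,0,0]]' 40
python3 -m pendant '[[0.5,0,0,0,0],[0.5,0,0,0,0],[0.5,0,0,0,0],[0.5,0,0,0,0],[0.5,0,0,0,0],[0.5,0,0,0,0],[0.5,0,0,0,0],[0.5,0,0,0,0]]' 40
python3 -m pendant '[[0.5,0,0,0,0],[0.5,0,0,0,0],[0.5,0,0,0,0],[0.5,0,0,0,0],[0.5,0,0,0,0],[0.5,0,0,0,0],[0.5,0,0,0,0],[0.5,0,0,0,0]]' 40
```

```text
clock: 75.05
position: [0.6503, 0.0882, 0.1437]
eef_rot: [-179.4, -4.9, 1.0]
contact_force: [-0.3, -0.5, -2.3]
finger_gap: 0.621
clock: 75.85
position: [0.6503, 0.0881, 0.1436]
eef_rot: [-179.4, -4.9, 1.0]
contact_force: [-0.5, 0.1, -1.9]
finger_gap: 0.617
clock: 76.65
position: [0.6503, 0.0882, 0.1436]
eef_rot: [-179.4, -4.9, 1.0]
contact_force: [-1.0, -0.2, -2.6]
finger_gap: 0.622
clock: 77.45
position: [0.6503, 0.0881, 0.1436]
eef_rot: [-179.4, -4.9, 1.0]
contact_force: [-0.7, -0.2, -0.7]
finger_gap: 0.622
clock: 78.25
position: [0.6503, 0.0881, 0.1436]
eef_rot: [-179.4, -4.9, 1.0]
contact_force: [-1.0, 0.6, -2.1]
finger_gap: 0.621
clock: 79.05
position: [0.6503, 0.0882, 0.1436]
eef_rot: [-179.4, -4.9, 1.0]
contact_force: [0.1, 0.4, -1.2]
finger_gap: 0.614
clock: 79.85
position: [0.6503, 0.0881, 0.1436]
eef_rot: [-179.4, -4.9, 1.0]
contact_force: [0.5, 0.6, -2.1]
finger_gap: 0.622
```

```bash
python3 -m pendant '[[0.5,-0.01,0,0,0],[0.5,-0.025,0,0,0],[0.5,-0.035,0,0,0],[0.5,-0.035,0.005,0,0.1],[0.5,-0.03,0.02,0,0.2],[0.5,-0.03,0.03,0,0.2],[0.5,-0.025,0.035,0,0.1],[0.5,-0.02,0.035,0,0.1]]' 40
python3 -m pendant '[[0.5,-0.012,0.035,0,0],[0.5,-0.01,0.035,0,0],[0.5,-0.006,0.03,0,0],[0.5,0,0.01,0,0],[0.5,0,0,0,0],[0.5,0,0,0,0],[0.5,0,0,0,0],[0.5,0,0,0,0]]' 40
```

```text
clock: 80.65
position: [0.43, 0.2082, 0.1439]
eef_rot: [-179.4, -5.0, 4.0]
contact_force: [1.1, 1.5, -1.1]
finger_gap: 0.62
clock: 81.45
position: [0.3929, 0.3221, 0.144]
eef_rot: [-179.3, -4.7, 4.3]
contact_force: [0.4, -0.7, -1.7]
finger_gap: 0.621
```

```bash
python3 -m pendant '[[0.5,0.003,0.008,-0.01,0],[0.5,0.003,0.008,-0.025,0],[0.5,0.002,0.003,-0.025,0],[0.5,0,0,-0.02,0],[0.5,0,0,-0.015,0],[0.5,0,0,-0.005,0],[0.5,0,0,0,0],[0.5,0,0,0,0]]' 40
```

```text
clock: 82.25
position: [0.4046, 0.3404, 0.0373]
eef_rot: [-179.2, -4.7, 3.8]
contact_force: [-0.3, -0.2, -2.0]
finger_gap: 0.618
```

```bash
python3 -m pendant '[[0.5,-0.003,0,-0.01,0],[0.5,-0.003,0,-0.01,0],[0.5,0,0,-0.006,0],[0.5,0,0,-0.004,0],[0.5,0,0,-0.002,0],[0.5,0,0,0,0],[0.5,0,0,0,0],[0.5,0,0,0,0]]' 40
python3 tr.py | grep -v rim
```

```text
clock: 83.05
position: [0.3987, 0.3418, 0.0048]
eef_rot: [-179.0, -4.8, 3.8]
contact_force: [-1.2, -2.0, -1.0]
finger_gap: 0.618
TCP [0.3987 0.3418 0.0048] [-179.    -4.8    3.8] in tray -0.0954 0.0024
side dish ((587.676513671875, 352.7613830566406), (75.31765747070312, 54.232051849365234), 2.423823595046997) z 0.0186 tray xy 0.094 -0.003
side dish ((493.892578125, 346.9571533203125), (74.05905151367188, 55.01466369628906), 2.829817533493042) z 0.0184 tray xy -0.0 -0.001
side dish ((424.24786376953125, 314.3753356933594), (69.4706039428711, 22.651996612548828), 74.76771545410156) z 0.018 tray xy -0.072 -0.027
side dish ((376.5578918457031, 339.2635803222656), (31.145835876464844, 59.787811279296875), 1.6632840633392334) z 0.0191 tray xy -0.118 0.002
top dish ((590.2096557617188, 357.42523193359375), (76.07923126220703, 54.85713195800781), 4.318645477294922) z 0.0207 tray xy 0.097 0.002
top dish ((496.656005859375, 351.2000732421875), (75.84646606445312, 53.46528244018555), 2.5410284996032715) z 0.0206 tray xy 0.003 0.003
top dish ((425.0314636230469, 333.64019775390625), (29.78645896911621, 48.89380645751953), 0.8121412992477417) z 0.0207 tray xy -0.07 -0.008
```

```bash
python3 -m pendant '[[0.5,0,0,0,0],[0.5,0,0,0,0],[0.65,0,0,0,0],[0.7,0,0,0,0],[0.8,0,0,0,0],[0.9,0,0,0,0],[1,0,0,0,0],[1,0,0,0,0]]' 40
python3 -m pendant '[[1,0,0,0.01,0],[1,0,0,0.03,0],[1,0,0,0.045,0],[1,0,0,0.045,0],[1,0,-0.01,0.03,0],[1,0,-0.03,0.01,0],[1,0,-0.04,0,0],[1,0,-0.04,0,0]]' 40
python3 -m pendant '[[1,0.005,-0.045,0,0],[1,0.005,-0.045,0,0],[1,0.005,-0.04,0,0],[1,0,-0.02,0,0],[1,0,0,0,0],[1,0,0,0,0],[1,0,0,0,0],[1,0,0,0,0]]' 40
python3 tr.py | grep -v rim
python3 - <<'E'
from meas import *
im,D=bot.camera("side");np.save("side12.npy",D);save("side12.png",im)
im,D=bot.camera("top");np.save("top12.npy",D);save("top12.png",im)
import clip
clip.clips("side12.npy",[("red",588,353,4),("yel",494,347,4),("blue",400,339,4)])
E
python3 st.py
```

```text
clock: 83.95
position: [0.3999, 0.3425, 0.0051]
eef_rot: [-178.9, -4.9, 3.8]
contact_force: [-0.4, 0.2, 0.2]
finger_gap: 1.0
clock: 84.75
position: [0.3996, 0.223, 0.1853]
eef_rot: [-178.8, -5.1, 4.2]
contact_force: [-0.6, -0.2, -0.6]
finger_gap: 1.0
clock: 85.55
position: [0.4128, 0.0644, 0.1885]
eef_rot: [-178.3, -5.1, 3.7]
contact_force: [0.2, -0.1, 0.5]
finger_gap: 1.002
TCP [0.4128 0.0644 0.1885] [-178.3   -5.1    3.7] in tray -0.1051 -0.2751
side dish ((494.16998291015625, 346.0940246582031), (74.23719787597656, 53.7367057800293), 2.7349395751953125) z 0.0185 tray xy 0.0 -0.001
side dish ((398.7344055175781, 340.40765380859375), (75.00100708007812, 61.41533279418945), 2.6832783222198486) z 0.0181 tray xy -0.096 0.001
top dish ((590.1382446289062, 357.796630859375), (75.34423065185547, 54.22517013549805), 2.8541948795318604) z 0.0205 tray xy 0.097 0.002
top dish ((496.77557373046875, 351.14398193359375), (75.39898681640625, 54.22572708129883), 3.995767593383789) z 0.0207 tray xy 0.003 0.003
top dish ((401.7998352050781, 342.0992431640625), (75.3744125366211, 53.17506408691406), 
[... 401 characters left out ...]
5 15 10  1  0  0  0  0  0  0]
side6.npy yel 51 s hist(2mm from -18): [ 0  0  6 14  5  0  0  0  6 12  7  1  0  0  0  0  0  0]
side6.npy blue 80 s hist(2mm from -18): [ 0  0  0  0  0  0  1 10 13 18  0  0  0  8 15 15  0  0]
side12.npy red 0 s hist(2mm from -18): [0 0 0 0 0 0 0 0 0 0 0 0 0 0 0 0 0 0]
side12.npy yel 42 s hist(2mm from -18): [0 1 1 9 7 4 0 1 1 6 6 2 0 1 1 1 0 1]
side12.npy blue 48 s hist(2mm from -18): [ 0  0 13  4  5  1  2  1 10  5  4  2  0  0  0  0  0  0]
[0.4128 0.0638 0.1884] [-178.32055843   -5.10791972    3.64362992]
st_8580.png
stand 588 [-0.0399  0.0446] [-0.024   0.0204] ((460.6534423828125, -318.4529724121094), (45.890472412109375, 85.74271392822266), 3.9278600215911865)
```

View pics/side12.png

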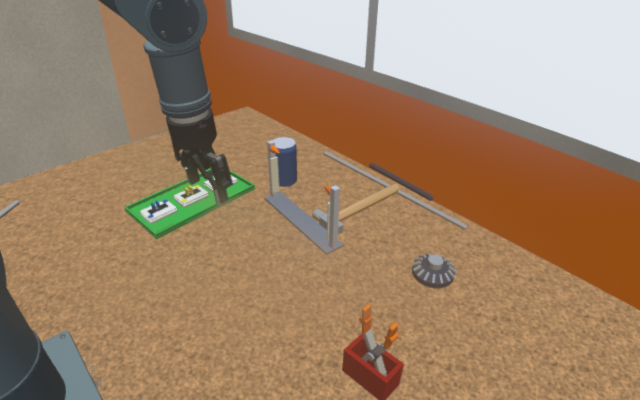

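View pics/top12.png

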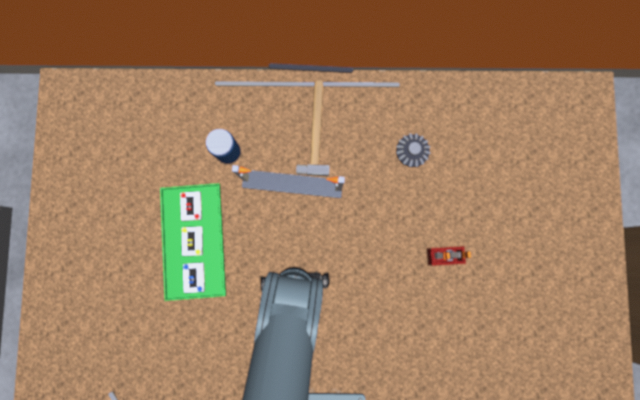

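All three dishes lie in the tray, at (190,206), (191,241) and (193,278) in the top view. The pliers are upright in the stand at (448,256), and the hammer, gear and can are where they started.

```bash
python3 -c "
from workcell import bot
print(bot.sign_off())"
```

```text
the job is handed in; nothing more can be done
None
```

I squeezed all three clips shut with the pliers (blue, red, then yellow) and put the pliers back in their stand. I then held red, yellow and blue in turn at the viewing point for more than 5 s each, laid them side by side in the tray, and handed the job in at about 86 s.

**Tray:** The last pictures show all three dishes flat on the tray floor, at about +95, 0 and −95 mm along its length, all within about 3 mm of its centre line across. Their lids measured about 20.5 mm above the bench (16 mm dish on a 5 mm floor).

**Clips:** After squeezing, the depth pictures showed the moving ear about 8 mm closer on every clip. The final depth check confirmed yellow and blue. The gripper hid the red clip in that picture, but it still looked shut in an earlier picture of the tray.

**Pliers and bystanders:** The pliers are upright and let go in the stand. In the pictures the hammer, gear and can look unmoved; I did not measure them.

**Checks that disagreed:**
- The two cameras differ by 2 to 4 mm, so I worked with their average.
- The red dish had shifted about 16 mm by the time the pliers were back. I don't know whether that was the announced knock or the pliers lifting away, and I measured it again before gripping.
- The tool's tilt drifted to about 5 to 6° over the run. At the gate the fitted lid slopes were under about 0.08 rad, within the 0.2 rad limit.

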